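# Fit the wheels and set out the nut cup under the swing lamp

## Task

Swing the lamp arm well clear to the left, then fit every loose wheel on a hub of the drive rail, boss up, turned so that all four studs go into its holes and it lies flat and fully home (one wheel a hub, whichever hubs you like). With all the wheels on, swing the lamp back so that its head is over the middle hub. Also turn the square parts cup over, so that it stands mouth-up on the table near where it was, ready for the wheel nuts, and leave the sprocket, battery pack and screwdriver where they are.

Things in the scene. Friction and masses are not known exactly. Their poses are not given: they have to be found in the camera images.
- wheel_a_c (a point): Loose wheel (two or three are present): grey disc with black tyre, 90 mm across, 14 mm thick; on it a round metal boss to grip, 34 mm across, 30 mm high (44 mm overall). Four 11.5 mm through holes 27 mm from the axis, on the diagonals of its x and y axes (45, 135, 225, 315 deg). This point: on the axis, 22 mm above the underside; z: the axis, boss side up. About 160 g.
- wheel_b_c (a point): Loose wheel (two or three are present): grey disc with black tyre, 90 mm across, 14 mm thick; on it a round metal boss to grip, 34 mm across, 30 mm high (44 mm overall). Four 11.5 mm through holes 27 mm from the axis, on the diagonals of its x and y axes (45, 135, 225, 315 deg). This point: on the axis, 22 mm above the underside; z: the axis, boss side up. About 160 g.
- wheel_c_c (a point): Loose wheel (two or three are present): grey disc with black tyre, 90 mm across, 14 mm thick; on it a round metal boss to grip, 34 mm across, 30 mm high (44 mm overall). Four 11.5 mm through holes 27 mm from the axis, on the diagonals of its x and y axes (45, 135, 225, 315 deg). This point: on the axis, 22 mm above the underside; z: the axis, boss side up. About 160 g.
- hub0_seat (a point): Right (lowest y) of three fixed hubs, 105 mm apart on the rail: steel flange 72 mm across; this point: centre of its top face, 35 mm above the table, z up. Four upright 8 mm studs, tips tapered, stand 13 mm above it, 27 mm from the centre on the diagonals of its x and y axes. Own yaw. A seated wheel lies flat on it, studs in all holes, wheel point 22 mm above this one.
- hub1_seat (a point): Middle of three fixed hubs, 105 mm apart on the rail: steel flange 72 mm across; this point: centre of its top face, 35 mm above the table, z up. Four upright 8 mm studs, tips tapered, stand 13 mm above it, 27 mm from the centre on the diagonals of its x and y axes. Own yaw. A seated wheel lies flat on it, studs in all holes, wheel point 22 mm above this one.
- hub2_seat (a point): Left (highest y) of three fixed hubs, 105 mm apart on the rail: steel flange 72 mm across; this point: centre of its top face, 35 mm above the table, z up. Four upright 8 mm studs, tips tapered, stand 13 mm above it, 27 mm from the centre on the diagonals of its x and y axes. Own yaw. A seated wheel lies flat on it, studs in all holes, wheel point 22 mm above this one.
- lamp (a joint): Swing-arm lamp behind the rail: hinge angle in rad about a vertical axis. 0: arm about at right angles to the rail, head about over the middle hub; grows as the head swings to the left (+y, counted from the robot), away from the rail; range -0.6 to 1.6. It stays where it is left (about 0.12 N m of friction).
- lamp_knob (a point): Middle of the black upright round knob on top of the lamp arm, 26 mm in diameter, standing 48 mm above the arm; this point is half-way up the knob (24 mm below its top), 110 mm from the hinge axis. The arm is a flat bar 22 mm wide and the knob does not turn in it.
- lamp_head (a point): Centre of the underside of the white round lamp head, 90 mm in diameter and 26 mm thick, 185 mm above the table, 180 mm from the hinge axis.
- lamp_hinge (a point): Fixed point on the lamp's vertical hinge axis, at the arm's height, 215 mm above the table, on a 24 mm post; the post stands on a steel foot 100 x 120 x 22 mm.
- cup_c (a point): Loose parts cup of grey plastic: square, 64 x 64 mm outside (x, y), 76 mm high, walls and bottom 3 mm, about 90 g; it starts standing on its mouth. This point: its centre, 38 mm from mouth and bottom. z points from the mouth to the closed bottom (up at the start, down when the cup is mouth-up).
- sprocket: Bystander: steel sprocket, 76 mm across, 22 mm high with its small boss, without stud holes. Origin at the centre of its underside.
- battery: Bystander: black battery pack 50 x 140 x 28 mm (x, y, z). Origin at the centre of its underside.
- screwdriver: Bystander: screwdriver 180 mm long, lying along its x axis. Origin about at its middle.
Things that resemble listed ones, but are neither listed nor needed, are in the scene too. Leave any blue look-alike of the part that bears wheel_a_c alone.

How it is judged:
On the way, in this order (a step that is already met when the one before it is completed fails the run):
1. the lamp arm is swung well clear to the left (hinge above 1.05 rad) (value of joint lamp above 1.05 rad), for 0.2 s.
2. every wheel present is fully home on a hub while the lamp is still clear (((horizontal distance between wheel_a_c and hub0_seat below 0.005 m and z of wheel_a_c in the frame of hub0_seat below 0.025 m and angle between wheel_a_c's own z axis and vertical below 0.06 rad) or (horizontal distance between wheel_a_c and hub1_seat below 0.005 m and z of wheel_a_c in the frame of hub1_seat below 0.025 m and angle between wheel_a_c's own z axis and vertical below 0.06 rad) or (horizontal distance between wheel_a_c and hub2_seat below 0.005 m and z of wheel_a_c in the frame of hub2_seat below 0.025 m and angle between wheel_a_c's own z axis and vertical below 0.06 rad)) and ((horizontal distance between wheel_b_c and hub0_seat below 0.005 m and z of wheel_b_c in the frame of hub0_seat below 0.025 m and angle between wheel_b_c's own z axis and vertical below 0.06 rad) or (horizontal distance between wheel_b_c and hub1_seat below 0.005 m and z of wheel_b_c in the frame of hub1_seat below 0.025 m and angle between wheel_b_c's own z axis and vertical below 0.06 rad) or (horizontal distance between wheel_b_c and hub2_seat below 0.005 m and z of wheel_b_c in the frame of hub2_seat below 0.025 m and angle between wheel_b_c's own z axis and vertical below 0.06 rad)) and ((horizontal distance between wheel_c_c and hub0_seat below 0.005 m and z of wheel_c_c in the frame of hub0_seat below 0.025 m and angle between wheel_c_c's own z axis and vertical below 0.06 rad) or (horizontal distance between wheel_c_c and hub1_seat below 0.005 m and z of wheel_c_c in the frame of hub1_seat below 0.025 m and angle between wheel_c_c's own z axis and vertical below 0.06 rad) or (horizontal distance between wheel_c_c and hub2_seat below 0.005 m and z of wheel_c_c in the frame of hub2_seat below 0.025 m and angle between wheel_c_c's own z axis and vertical below 0.06 rad)) and value of joint lamp above 0.9 rad), for 0.2 s.
At the end, for the whole second after the job is handed in: Each wheel present is on a hub, boss up, studs in its holes: within 5 mm of centre, 3 mm of the flange, 0.06 rad of level; lamp head still, within 35 mm of the middle hub from above; cup mouth-up on the table, within 0.1 rad of upright and 150 mm of its start; wheels and cup at rest (((horizontal distance between wheel_a_c and hub0_seat below 0.005 m and z of wheel_a_c in the frame of hub0_seat below 0.025 m and angle between wheel_a_c's own z axis and vertical below 0.06 rad) or (horizontal distance between wheel_a_c and hub1_seat below 0.005 m and z of wheel_a_c in the frame of hub1_seat below 0.025 m and angle between wheel_a_c's own z axis and vertical below 0.06 rad) or (horizontal distance between wheel_a_c and hub2_seat below 0.005 m and z of wheel_a_c in the frame of hub2_seat below 0.025 m and angle between wheel_a_c's own z axis and vertical below 0.06 rad)) and ((horizontal distance between wheel_b_c and hub0_seat below 0.005 m and z of wheel_b_c in the frame of hub0_seat below 0.025 m and angle between wheel_b_c's own z axis and vertical below 0.06 rad) or (horizontal distance between wheel_b_c and hub1_seat below 0.005 m and z of wheel_b_c in the frame of hub1_seat below 0.025 m and angle between wheel_b_c's own z axis and vertical below 0.06 rad) or (horizontal distance between wheel_b_c and hub2_seat below 0.005 m and z of wheel_b_c in the frame of hub2_seat below 0.025 m and angle between wheel_b_c's own z axis and vertical below 0.06 rad)) and ((horizontal distance between wheel_c_c and hub0_seat below 0.005 m and z of wheel_c_c in the frame of hub0_seat below 0.025 m and angle between wheel_c_c's own z axis and vertical below 0.06 rad) or (horizontal distance between wheel_c_c and hub1_seat below 0.005 m and z of wheel_c_c in the frame of hub1_seat below 0.025 m and angle between wheel_c_c's own z axis and vertical below 0.06 rad) or (horizontal distance between wheel_c_c and hub2_seat below 0.005 m and z of wheel_c_c in the frame of hub2_seat below 0.025 m and angle between wheel_c_c's own z axis and vertical below 0.06 rad)) and angle between cup_c's own z axis and vertical above 3.04 rad and height (world z) of cup_c between 0.032 and 0.044 m and distance of cup_c from where it was at the start of the episode below 0.15 m and linear speed of each of cup, wheel_a, wheel_b, wheel_c below 0.02 m/s and horizontal distance between lamp_head and hub1_seat below 0.035 m and velocity of joint lamp between -0.05 and 0.05 rad/s); the robot touches nothing.
It fails at once if a bystander is shifted more than 60 mm (distance of any of sprocket, battery, screwdriver from where it was at the start of the episode above 0.06 m).
Of wheel_a, wheel_b, wheel_c only 2 to 3 are there at a start; the rules pass over those that are not, and their reading is None.
At some moment in a run one of wheel_a, wheel_b, wheel_c may be knocked a few centimetres aside while the robot is not near it.
Once in a run the grip may slacken for a moment while it holds something.
It also fails if it takes over 200 s, if anything falls off the work surface, if the arm or the gripper's body presses on something with over 40 N, if the wrist force passes 120 N, or if a joint passes its speed limit or range.

## Robot

A 6-joint arm with a two-finger parallel gripper is mounted at the origin on the work surface. World frame = base frame: x ahead of the robot, y to its left, z up, the work surface at z = 0. Lengths are in m, angles in rad, forces in N, time in s.
With the tool pointing down it reaches from about 0.25 to 0.8 m from the base axis. Payload 8.5 kg.
Tool frame: the origin (TCP) lies midway between the tips of the shut fingers; the grasp point (between the pads) lies 19 mm behind it (env.hold_point_z is the distance from the TCP to the grasp point, in m); z points along the fingers, y is the line along which they close (so a half turn about z gives the same grasp; the last joint's range is limited). The gripper opens to 85 mm and grips with 20 to 120 N. Pads are 22 mm wide; open, the fingers measure 114 mm over their backs; the gripper's body (76 mm by 85 mm) begins 54 mm behind the grasp point. The pads swing forward as they close: fully open they stand 13 mm farther back than shut.
Start: joints at [-1.194, 0.238, -0.013, 1.319, 0, 1.571], TCP at [0.193, -0.488, 0.198] pointing down, gripper open.
Joint ranges: [-2.66, 2.66], [-1.03, 1.9], [-1.14, 1.46], [-1.82, 2.27], [-1.45, 1.34], [-3.14, 3.14]. Speed limits (rad/s): [2.22, 2.22, 2.79, 3.14, 3.14, 3.14].

## Interface

Orientations are given as a unit quaternion [x, y, z, w].
In Python, from bench import telemetry, viewer, env gives the robot as it stands.
- The arm moves only by the tool apply_moves, never from a script. Its argument "increments" is a list of rows, each a list of 6 numbers: the shift along the tool's x, y, z normalised to -1 to 1, where 1 is 0.5 m, then the turn, a rotation vector about the tool's x, y, z normalised to -1 to 1, where 1 is 45 degrees. A call has 1 to 5 rows; each row is the pose to reach, as a shift and turn from the pose commanded when the call began, along the tool's axes at that moment; what a row does not reach only later rows make up. A row lasts 1/10 s, in which the tool goes at most 50 mm and 8.59 degrees, less where a joint would pass 70% of its speed; a pose out of reach is approached as far as the arm can. A call with a number of a shift or a turn outside -1 to 1 is refused whole. A call with a gripper value outside its range is refused whole. "hand" is the opening, from 0 (shut) to 1 (fully open), set as the call begins (left out, the last holds). The fingers move at their own pace and stop on an object; "newtons" is the grip in N (left out, the last holds). Time passes only in rows, so rows that repeat a pose let the fingers close. It gives the time, the measured TCP pose, the force, the opening and the grip force at its end, in the units of the state.
- telemetry.observe(): the state, without advancing time (a new reading comes with each control period).
- viewer.grab_frame(name): name is "scene" or "top" or "wrist"; returns the picture (384x512x3 uint8, red, green, blue); there is no depth.
- viewer.camera_info(name): a dict with "fovy" (degrees; the focal length in pixels is half the picture's height over the tangent of half this angle, whatever the lens; pixels are square), "cx", "cy" (the principal point, pixels), "world_to_cam" (4x4, takes a point from world to camera coordinates). Camera axes: x right, y up, looking along -z (the intrinsics and any distortion apply to the point x, -y, -z); pixel columns grow to the right and rows downward; lengths in m; the calibration is good to about 2 mm. The wrist camera is an equidistant fisheye: a pixel r from the principal point sees the ray r / f radians off the axis. A picture is of the moment at which its call begins: read the wrist's pose just before it. camera_info takes no time and is no camera call; for the wrist camera it gives the pose at the moment of the call.
- env.close_job(): hands the job in; it is judged then, once.
The state is a dict: "time_s": time; "joint_positions": joint angles; "qd": joint speeds; "effort": joint torques, N m; "tool_pos": TCP position; "eef_rot": TCP orientation; "ft_force": force on the tool from outside, world axes, zero at the start; "torque": the same for the moment, N m; "width": finger opening in m; "grip_force": force on a finger pad.
Only numpy, scipy, OpenCV 4.12 (cv2) and the standard library are available. Lean on these libraries where they do the work, as an engineer would, in place of code of your own. Each camera call takes 0.05 s, during which the arm holds its last target. There are 200 camera calls.

## Working session

There is one attempt and no reset: what is moved stays moved. The work goes in short steps, Python scripts to look and compute and a tool call to move; the robot and the scene stay as the last step left them, time stands still between calls to the robot, and variables do not carry over. Pictures are saved under pics/ and viewed, at most 14 in all, crops included, and the job is handed in when it is done.

Besides the shell and the picture viewer there is one more tool, called after "Call:" in YAML: its name, and indented under it one key for each argument. apply_moves: Moves the arm, as the interface text tells. Scaled input: -1 to 1 covers 0.5 m each way for a shift and 45 degrees each way for a turn. Its arguments: {"type":"object","properties":{"increments":{"type":"array"},"hand":{"type":"number"},"newtons":{"type":"number"}},"required":["increments"]}

```bash
ls; mkdir -p pics; python3 - <<'E'
from bench import telemetry, viewer, env
import cv2, numpy as np
for n in ("scene","top"):
    im=viewer.grab_frame(n); cv2.imwrite(f"pics/{n}0.png",cv2.cvtColor(im,cv2.COLOR_RGB2BGR))
    print(n,viewer.camera_info(n))
print(viewer.camera_info("wrist")); print(telemetry.observe()); print(env.hold_point_z)
E
```

```text
pics
scene {'fovy': 44.94848355217285, 'cx': 263.8935075239674, 'cy': 185.39823107478313, 'world_to_cam': array([[-0.45879215,  0.88853939, -0.00274337,  0.2421702 ],
       [-0.64065822, -0.32865763,  0.69393171,  0.23615124],
       [ 0.61568402,  0.32012798,  0.7200356 , -1.83292262],
       [ 0.        ,  0.        ,  0.        ,  1.        ]])}
top {'fovy': 47.50340560901314, 'cx': 254.4158181954358, 'cy': 193.96108098848626, 'world_to_cam': array([[ 0.01448974, -0.99951604,  0.02752709, -0.02973738],
       [ 0.98147395,  0.01947747,  0.19060302, -0.56001218],
       [-0.19104693,  0.02425533,  0.98128118, -1.12506079],
       [ 0.        ,  0.        ,  0.        ,  1.        ]])}
{'fovy': 65.70646984690485, 'cx': 252.96763993391525, 'cy': 186.79476550845334, 'world_to_cam': array([[ 3.68254475e-01, -9.29724605e-01, -8.94626867e-04,
        -5.25189854e-01],
       [ 8.96120601e-01,  3.55200310e-01, -2.66083837e-01,
         3.50854592e-02],
       [ 2.47702462e-01,  9.71848702e-02,  9.63949476e-01,
        -3.78307987e-01],
       [ 0.00000000e+00,  0.00000000e+00,  0.00000000e+00,
         1.00000000e+00]])}
{'time_s': 0.1, 'joint_positions': array([-1.19401001e+00,  2.38679808e-01, -1.41744784e-02,  1.31918170e+00,
       -5.41330658e-06,  1.57077129e+00]), 'qd': array([-0.00095393, -0.00236803,  0.00115902,  0.00025474, -0.00096366,
       -0.00044868]), 'effort': array([-2.57723419e-03, -5.39722788e+01,  3.46997702e+01,  1.33985918e-02,
       -1.63920381e-04,  1.29606525e-05]), 'tool_pos': array([ 0.19301231, -0.48779029,  0.19716166]), 'eef_rot': array([ 9.82303900e-01,  1.87292991e-01, -1.18733005e-04, -6.08355714e-04]), 'ft_force': array([-0.31244814, -0.01047702,  0.72820265]), 'torque': array([0.05749429, 0.04668328, 0.01024586]), 'grip_force': 0.0, 'width': 0.08547294848977868}
0.0187
```

View pics/scene0.png

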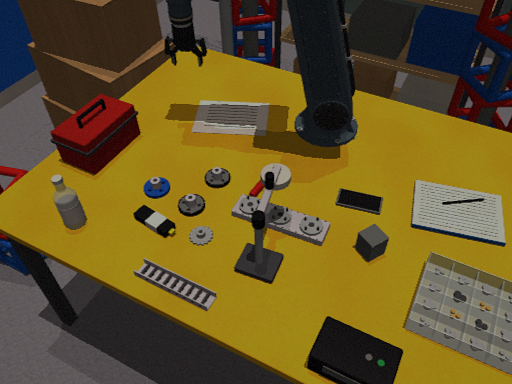

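View pics/top0.png

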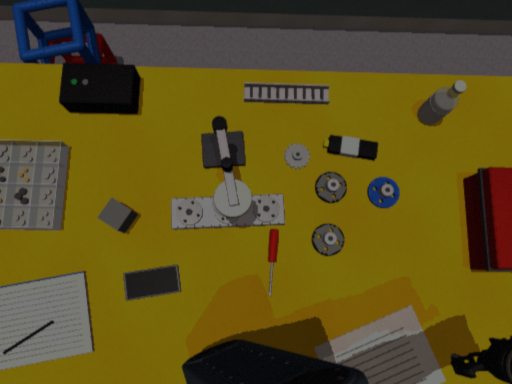

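The top view shows the lamp head at (232,198) over the rail, with the post at (220,123). Two grey wheels with black tyres lie at (331,187) and (328,239), and I can see no third one. The look-alikes are the blue wheel (383,192) and the sprocket (296,156), and neither fits the description. The cup is at (118,215), the screwdriver at (272,260), and the battery candidates at (352,147) and (152,282).

```bash
cat > h.py <<'E'
from bench import telemetry, viewer, env
import cv2, numpy as np
from scipy.spatial.transform import Rotation as R
def foc(c): return 192/np.tan(np.radians(c["fovy"])/2)
def ray(c,u,v,fish=False):
    f=foc(c); a,b=u-c["cx"],v-c["cy"]
    if fish:
        r=np.hypot(a,b)+1e-9; th=r/f; d=np.array([np.sin(th)*a/r,-np.sin(th)*b/r,-np.cos(th)])
    else: d=np.array([a/f,-b/f,-1.])
    M=c["world_to_cam"]; Rw=M[:3,:3].T
    return -Rw@M[:3,3], Rw@d
def plane(c,u,v,z,fish=False):
    o,d=ray(c,u,v,fish); return o+d*(z-o[2])/d[2]
def proj(c,p,fish=False):
    M=c["world_to_cam"]; q=M[:3,:3]@np.asarray(p)+M[:3,3]; a,b,w=q[0],-q[1],-q[2]; f=foc(c)
    if fish:
        r=np.hypot(a,b)+1e-12; th=np.arctan2(r,w); return c["cx"]+f*th*a/r, c["cy"]+f*th*b/r
    return c["cx"]+f*a/w, c["cy"]+f*b/w
def rect(im,c,x0,x1,y0,y1,z,s,fish=False):
    "rectified view of plane z; rows: x decreasing, cols: y decreasing; s m/px"
    xs=np.arange(x1,x0,-s); ys=np.arange(y1,y0,-s); X,Y=np.meshgrid(xs,ys,indexing='ij')
    M=c["world_to_cam"]; q=M[:3,:3]@np.stack([X.ravel(),Y.ravel(),np.full(X.size,z)])+M[:3,3:]; a,b,w=q[0],-q[1],-q[2]; f=foc(c)
    if fish:
        r=np.hypot(a,b)+1e-12; k=np.arctan2(r,w)/r
    else: k=1/w
    u=(c["cx"]+f*a*k).reshape(X.shape).astype(np.float32); v=(c["cy"]+f*b*k).reshape(X.shape).astype(np.float32)
    return cv2.remap(im,u,v,cv2.INTER_LINEAR)
def wrist():
    c=viewer.camera_info("wrist"); return c,viewer.grab_frame("wrist")
def tool():
    s=telemetry.observe(); return s,s["tool_pos"],R.from_quat(s["eef_rot"])
def inc(p,yaw=None,q=None):
    "row numbers to reach TCP p with tool down, tool y axis at yaw (world)"
    s,t,r=tool(); d=r.inv().apply(np.asarray(p)-t)/0.5
    if q is None and yaw is not None:
        best=None
        for y in (yaw,yaw+np.pi):
            ty=np.array([np.cos(y),np.sin(y),0]); tz=np.array([0,0,-1.]); tx=np.cross(ty,tz)
            qq=R.from_matrix(np.stack([tx,ty,tz],1)); rv=(r.inv()*qq).as_rotvec()
            if best is None or np.linalg.norm(rv)<np.linalg.norm(best): best=rv
        rv=best
    elif q is not None: rv=(r.inv()*q).as_rotvec()
    else: rv=np.zeros(3)
    return np.round(d,3), np.round(rv/(np.pi/4),3)
E
python3 - <<'E'
from h import *
c=viewer.camera_info("top"); s=viewer.camera_info("scene")
for n,u,v,z in [("wheel1",331,187,.014),("wheel2",328,239,.014),("blue",383,192,.014),("sprocket",296,156,.01),("hub2",188,211,.035),("hub0",267,208,.035),("head",232,198,.211),("post",220,123,.23),("knobtop",226,163,.265),("cup",122,211,.076),("sd",272,260,.015)]:
    print(n,plane(c,u,v,z)[:2].round(3))
print(tool()[2].as_matrix().round(2))
E
```

```text
wheel1 [ 0.593 -0.237]
wheel2 [ 0.446 -0.226]
blue [ 0.581 -0.384]
sprocket [ 0.682 -0.139]
hub2 [0.513 0.159]
hub0 [ 0.526 -0.056]
head [0.519 0.036]
post [0.695 0.068]
knobtop [0.589 0.05 ]
cup [0.504 0.325]
sd [ 0.386 -0.072]
[[ 0.93  0.37 -0.  ]
 [ 0.37 -0.93  0.  ]
 [-0.   -0.   -1.  ]]
```

```bash
python3 - <<'E'
from h import *
print(inc([0.587,0.048,0.34],np.radians(100)))
# triangulate knob top / post top from scene+top
def tri(a,b):
    (o1,d1),(o2,d2)=ray(viewer.camera_info("top"),*a),ray(viewer.camera_info("scene"),*b)
    A=np.stack([d1,-d2],1); t=np.linalg.lstsq(A,o2-o1,rcond=None)[0]; p,q=o1+t[0]*d1,o2+t[1]*d2; return p.round(3),q.round(3)
print("knob?",tri((226,164),(269,178)),"post?",tri((219,123),(258,216)))
E
```

```text
(array([ 1.127, -0.707, -0.285]), array([-0.002,  0.   ,  0.258]))
knob? (array([0.589, 0.05 , 0.256]), array([0.59 , 0.048, 0.256])) post? (array([0.698, 0.071, 0.222]), array([0.698, 0.071, 0.222]))
```

Call:
apply_moves:
  increments:
    - [0,0,-0.28,0,0,0]
    - [0,0,-0.28,0,0,0]
    - [0,0,-0.28,0,0,0]
  hand: 0.5

```text
time_s: 0.4
tool_pos: [0.193, -0.4878, 0.3399]
eef_rot: [0.982, 0.187, 0.0, 0.0]
ft_force: [0.9, -1.4, -0.3]
width: 0.0443
grip_force: 0.0
```

Call:
apply_moves:
  increments:
    - [0.55,-0.345,0,0,0,0.12]
    - [0.55,-0.345,0,0,0,0.12]
    - [0.55,-0.345,0,0,0,0.12]
    - [0.55,-0.345,0,0,0,0.12]
    - [0.55,-0.345,0,0,0,0.12]

```text
time_s: 0.9
tool_pos: [0.3418, -0.2849, 0.3376]
eef_rot: [0.99, 0.141, -0.0, -0.0]
ft_force: [1.1, -0.8, 0.2]
width: 0.0421
grip_force: 0.0
```

Call:
apply_moves:
  increments:
    - [0.5,-0.35,0,0,0,0.13]
    - [0.5,-0.35,0,0,0,0.13]
    - [0.5,-0.35,0,0,0,0.13]
    - [0.5,-0.35,0,0,0,0.13]
    - [0.5,-0.35,0,0,0,0.13]

```text
time_s: 1.4
tool_pos: [0.4987, -0.0899, 0.3376]
eef_rot: [0.996, 0.09, -0.0, -0.0]
ft_force: [0.5, -0.6, 0.4]
width: 0.0425
grip_force: 0.0
```

```bash
python3 - <<'E'
from h import *
print(tool()[1],inc([0.588,0.048,0.335],np.radians(100)),telemetry.observe()["joint_positions"].round(2))
c,im=wrist(); cv2.imwrite("pics/w1.png",cv2.cvtColor(im,cv2.COLOR_RGB2BGR)); print(proj(c,[.589,.049,.256],True))
E
```

```text
[ 0.49874174 -0.08991821  0.33758383] (array([ 0.225, -0.239,  0.005]), array([-0.   ,  0.   ,  0.008])) [-0.18  0.2   0.29  1.66 -0.    2.78]
(np.float64(119.94174533579135), np.float64(62.2117692057126))
```

View pics/w1.png

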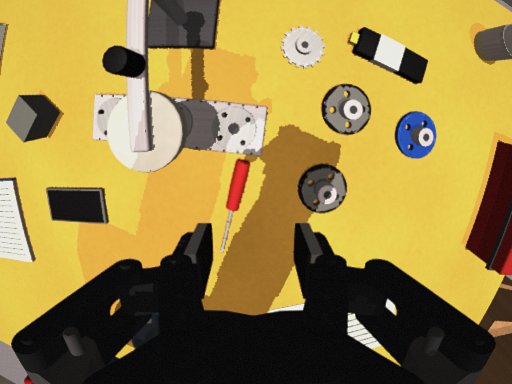

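The wrist view confirms the knob at (123,62), 3 px from my prediction. Joint 6 is close to its limit, so I turn the tool back by about 150° while moving over the knob.

Call:
apply_moves:
  increments:
    - [0.225,-0.239,0,0,0,-0.19]
    - [0.225,-0.239,0,0,0,-0.38]
    - [0.225,-0.239,0,0,0,-0.57]
    - [0.225,-0.239,0,0,0,-0.76]
    - [0.225,-0.239,0,0,0,-0.95]

```text
time_s: 1.95
tool_pos: [0.5882, 0.0483, 0.336]
eef_rot: [0.892, 0.451, -0.001, -0.001]
ft_force: [-0.9, -0.8, 0.4]
width: 0.043
grip_force: 0.0
```

Call:
apply_moves:
  increments:
    - [0,0,0,0,0,-0.19]
    - [0,0,0,0,0,-0.38]
    - [0,0,0,0,0,-0.57]
    - [0,0,0,0,0,-0.76]
    - [0,0,0,0,0,-0.95]

```text
time_s: 2.45
tool_pos: [0.587, 0.0457, 0.3373]
eef_rot: [0.668, 0.744, -0.0, -0.0]
ft_force: [-0.4, -0.0, -0.5]
width: 0.0428
grip_force: 0.0
```

Call:
apply_moves:
  increments:
    - [0,0,0,0,0,-0.19]
    - [0,0,0,0,0,-0.38]
    - [0,0,0,0,0,-0.57]
    - [0,0,0,0,0,-0.76]
    - [0,0,0,0,0,-0.95]

```text
time_s: 2.95
tool_pos: [0.587, 0.0457, 0.3373]
eef_rot: [0.351, 0.936, -0.0, -0.0]
ft_force: [-1.6, -0.2, 0.7]
width: 0.0426
grip_force: 0.0
```

```bash
python3 - <<'E'
from h import *
print(tool()[1],inc([0.588,0.048,0.238],np.radians(70)),telemetry.observe()["joint_positions"].round(2))
E
```

```text
[0.58703649 0.04574271 0.33728078] (array([0.001, 0.005, 0.199]), array([-0.001, -0.001, -0.468])) [0.08 0.36 0.51 1.73 0.   0.79]
```

Call:
apply_moves:
  increments:
    - [0.001,0.005,0.07,0,0,0]
    - [0.001,0.005,0.14,0,0,0]
    - [0.001,0.005,0.2,0,0,0]
    - [0.001,0.005,0.2,0,0,0]

```text
time_s: 3.35
tool_pos: [0.586, 0.0478, 0.2336]
eef_rot: [0.354, 0.935, -0.002, -0.003]
ft_force: [-0.7, -0.1, -0.1]
width: 0.0427
grip_force: 0.0
```

```bash
python3 - <<'E'
from h import *
import math
s,t,r=tool(); print(t,s["ft_force"])
H=np.array([.697,.070]); p0=np.array([H[0]-.11*math.cos(-.19),H[1]+.11*math.sin(-.19)]);print(p0)
for f in np.arange(-.19,1.45,.2):
    p=H+.11*np.array([-math.cos(f),math.sin(f)]); d=np.r_[p-p0,0]
    print(round(f,2),(r.inv().apply(d)/.5).round(3), "turn z",round((f+.19)/(np.pi/4),3))
E
```

```text
[0.58595897 0.04780847 0.23358177] [-0.70640127 -0.0780912  -0.05195822]
[0.58897953 0.04922552]
-0.19 [0. 0. 0.] turn z 0.0
0.01 [0.032 0.03  0.   ] turn z 0.255
0.21 [ 0.057  0.066 -0.   ] turn z 0.509
0.41 [ 0.075  0.106 -0.   ] turn z 0.764
0.61 [ 0.084  0.149 -0.   ] turn z 1.019
0.81 [ 0.085  0.193 -0.001] turn z 1.273
1.01 [ 0.076  0.236 -0.001] turn z 1.528
1.21 [ 0.06   0.277 -0.001] turn z 1.783
1.41 [ 0.036  0.314 -0.002] turn z 2.037
```

Call:
apply_moves:
  increments:
    - [0.032,0.035,0,0,0,0.1]
    - [0.057,0.071,0,0,0,0.2]
    - [0.075,0.111,0,0,0,0.3]
    - [0.084,0.154,0,0,0,0.4]
    - [0.085,0.198,0,0,0,0.5]

```text
time_s: 3.85
tool_pos: [0.6226, 0.1515, 0.2399]
eef_rot: [0.53, 0.848, 0.001, 0.001]
ft_force: [0.9, 0.1, 0.7]
width: 0.0426
grip_force: 0.0
```

```bash
python3 - <<'E'
from h import *
import math
s,t,r=tool(); print(t,s["ft_force"])
H=np.array([.697,.070])
for f in np.arange(.81,1.55,.2):
    p=H+.11*np.array([-math.cos(f),math.sin(f)]); d=np.r_[p-t[:2],0]
    print(round(f,2),(r.inv().apply(d)/.5).round(3))
im=viewer.grab_frame("top"); cv2.imwrite("pics/t1.png",cv2.resize(im[80:280,60:420,::-1],None,fx=2,fy=2))
E
```

```text
[0.62260222 0.15152102 0.23985668] [0.90713645 0.12413133 0.65573191]
0.81 [-0.002 -0.004 -0.   ]
1.01 [0.007 0.039 0.   ]
1.21 [0.007 0.083 0.   ]
1.41 [-0.001  0.126  0.   ]
```

View pics/t1.png

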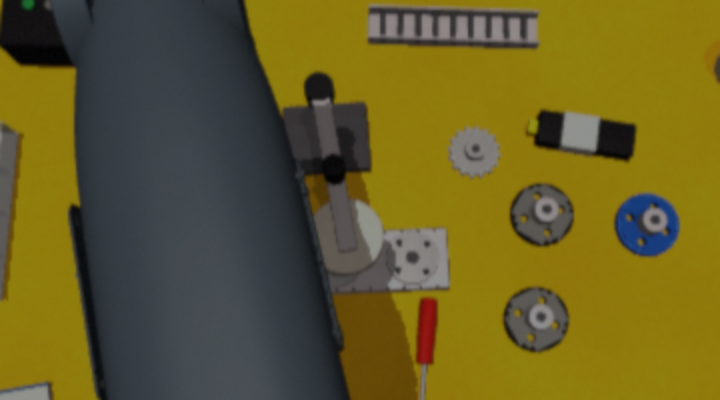

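The lamp has not moved: the knob is still at crop (334,168), and the fingers have gone past it. I'll check the heights.

```bash
python3 - <<'E'
from h import *
im=viewer.grab_frame("scene"); a=cv2.resize(im[90:290,140:340,::-1],(600,600))[:, :400]
c,w=wrist(); b=cv2.resize(w[:,:,::-1],(400,300))
o=np.zeros((600,800,3),np.uint8); o[:,:400]=a; o[:300,400:]=b; cv2.imwrite("pics/s1.png",o)
print(proj(viewer.camera_info("scene"),tool()[1]),telemetry.observe()["width"])
E
```

```text
(np.float64(297.9650343223559), np.float64(203.1718230704259)) 0.042774684470062635
```

View pics/s1.png

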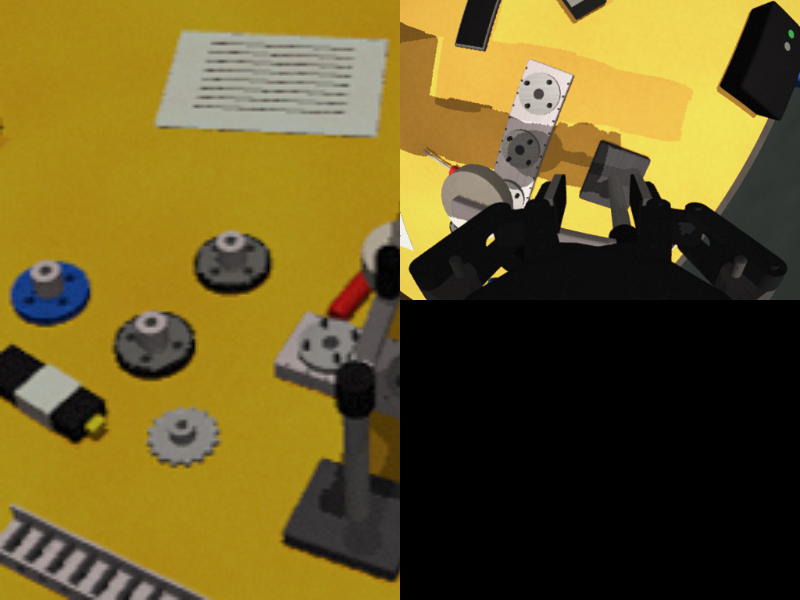

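```bash
python3 - <<'E'
from h import *
im=viewer.grab_frame("scene"); a=cv2.resize(im[110:290,210:390,::-1],(600,600))
cv2.imwrite("pics/s2.png",a)
c,w=wrist()
for n,p in [("post",[.698,.071,.222]),("knob",[.589,.05,.262]),("tcp",tool()[1]),("head",[.519,.036,.211])]: print(n,np.round(proj(c,p,True)))
print(tool()[2].as_matrix().round(2), c["world_to_cam"][:3,:3].round(2), (-c["world_to_cam"][:3,:3].T@c["world_to_cam"][:3,3]).round(3))
E
```

```text
post [292. 322.]
knob [148. 324.]
tcp [253. 214.]
head [ 90. 261.]
[[-0.44  0.9   0.  ]
 [ 0.9   0.44 -0.  ]
 [-0.    0.   -1.  ]] [[ 0.9   0.44 -0.  ]
 [-0.43  0.86 -0.27]
 [-0.12  0.24  0.96]] [0.593 0.21  0.415]
```

View pics/s2.png

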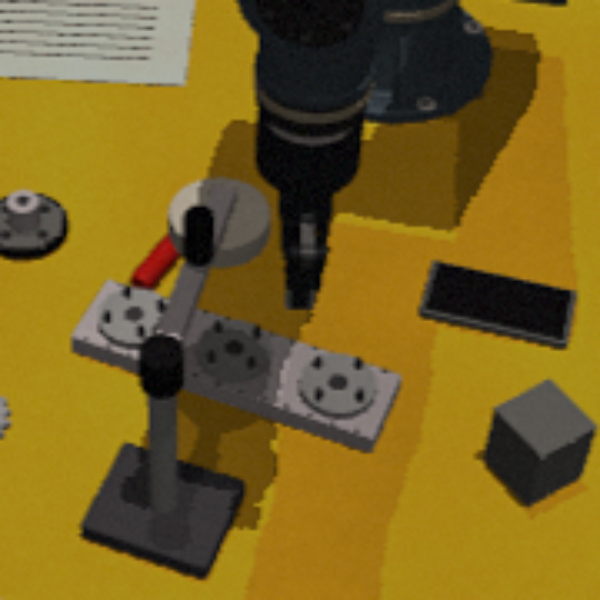

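The fingers were about 50° off the direction of motion, so the knob slid out of the slot sideways. I'll go back above it, line the fingers up with its path and grip it.

Call:
apply_moves:
  increments:
    - [0,0,-0.1,0,0,0]
    - [0,0,-0.16,0,0,-0.19]
    - [0,0,-0.16,0,0,-0.38]
    - [0,0,-0.16,0,0,-0.57]
    - [0,0,-0.16,0,0,-0.76]
  hand: 0.5

```text
time_s: 4.6
tool_pos: [0.6217, 0.1494, 0.3189]
eef_rot: [0.253, 0.967, 0.0, 0.0]
ft_force: [-0.7, 0.6, 0.0]
width: 0.0427
grip_force: 0.0
```

Call:
apply_moves:
  increments:
    - [0,0,0,0,0,-0.19]
    - [0,0,0,0,0,-0.38]
    - [0,0,0,0,0,-0.57]
    - [0,0,0,0,0,-0.76]
    - [0,0,0,0,0,-0.78]

```text
time_s: 5.1
tool_pos: [0.6216, 0.1495, 0.3186]
eef_rot: [-0.048, 0.999, 0.0, 0.0]
ft_force: [-0.2, -0.2, -0.8]
width: 0.0427
grip_force: 0.0
```

```bash
python3 - <<'E'
from h import *
c=viewer.camera_info("top"); im=viewer.grab_frame("top"); g=im.max(2)
# black blobs near knob
sub=g[145:185,205:250]; m=(sub<45).astype(np.uint8); n,l,s,ce=cv2.connectedComponentsWithStats(m)
print([(s[i],ce[i]+[205,145]) for i in range(1,n) if s[i][4]>20])
print(tool()[1],inc([0.588,0.048,0.238],np.radians(95)),telemetry.observe()["joint_positions"].round(2))
E
```

```text
[(array([  0,   0,  39,  40, 583], dtype=int32), array([221.46140652, 163.47684391]))]
[0.62176262 0.14961751 0.31848407] (array([ 0.086, -0.196,  0.161]), array([0.   , 0.001, 0.007])) [0.24 0.46 0.62 1.73 0.   0.14]
```

Call:
apply_moves:
  increments:
    - [0.086,-0.196,0,0,0,0]
    - [0.086,-0.196,0,0,0,0]
    - [0.086,-0.196,0.06,0,0,0]
    - [0.086,-0.196,0.12,0,0,0]
    - [0.086,-0.196,0.162,0,0,0]

```text
time_s: 5.65
tool_pos: [0.5875, 0.0476, 0.2357]
eef_rot: [-0.044, 0.999, 0.0, -0.0]
ft_force: [0.3, -0.1, 0.4]
width: 0.0429
grip_force: 0.0
```

Call:
apply_moves:
  increments:
    - [0,0,0,0,0,0]
    - [0,0,0,0,0,0]
    - [0,0,0,0,0,0]
    - [0,0,0,0,0,0]
  hand: 0.1
  newtons: 25

```text
time_s: 6.05
tool_pos: [0.587, 0.0484, 0.236]
eef_rot: [-0.046, 0.999, -0.0, -0.002]
ft_force: [-4.9, -2.3, -16.2]
width: 0.0234
grip_force: 25.7
```

```bash
python3 - <<'E'
from h import *
import math
s,t,r=tool(); print(t,s["ft_force"],s["width"],s["grip_force"])
H=np.array([.697,.070]); f0=math.atan2(t[1]-H[1],H[0]-t[0]); rad=np.hypot(*(t[:2]-H)); print(f0,rad)
for f in f0+np.arange(.15,1.7,.15):
    p=H+rad*np.array([-math.cos(f),math.sin(f)]); d=np.r_[p-t[:2],0]
    print(round(f,2),(r.inv().apply(d)/.5).round(3), "tz", round((f-f0)/(np.pi/4),2))
E
```

```text
[0.58703549 0.04840355 0.23597904] [ -4.88979002  -2.32808911 -16.16128308] 0.023351607930578108 25.67411094903946
-0.19392656855297188 0.11206516395420575
-0.04 [ 0.001  0.034 -0.   ] tz 0.19
0.11 [-0.003  0.067 -0.   ] tz 0.38
0.26 [-0.012  0.099 -0.   ] tz 0.57
0.41 [-0.026  0.13  -0.   ] tz 0.76
0.56 [-0.044  0.158 -0.   ] tz 0.95
0.71 [-0.067  0.183 -0.   ] tz 1.15
0.86 [-0.092  0.205 -0.   ] tz 1.34
1.01 [-0.121  0.222 -0.001] tz 1.53
1.16 [-0.152  0.235 -0.001] tz 1.72
1.31 [-0.185  0.243 -0.001] tz 1.91
1.46 [-0.218  0.247 -0.001] tz 2.1
```

Call:
apply_moves:
  increments:
    - [0.001,0.034,-0.004,0,0,0.19]
    - [-0.003,0.067,-0.004,0,0,0.38]
    - [-0.012,0.099,-0.004,0,0,0.57]
    - [-0.026,0.13,-0.004,0,0,0.76]
    - [-0.044,0.158,-0.004,0,0,0.95]

```text
time_s: 6.55
tool_pos: [0.6018, 0.1299, 0.2369]
eef_rot: [0.324, 0.946, -0.001, -0.002]
ft_force: [1.9, -2.1, -23.7]
width: 0.0232
grip_force: 26.4
```

```bash
python3 - <<'E'
from h import *
import math
s,t,r=tool(); print(t,s["ft_force"],s["width"],s["grip_force"],s["joint_positions"].round(2))
H=np.array([.697,.070]); f0=math.atan2(t[1]-H[1],H[0]-t[0]); rad=np.hypot(*(t[:2]-H)); print(f0,rad)
for f in f0+np.arange(.15,1.0,.15):
    p=H+.112*np.array([-math.cos(f),math.sin(f)]); d=np.r_[p-t[:2],0]
    print(round(f,2),(r.inv().apply(d)/.5).round(3), "tz", round((f-f0)/(np.pi/4),2))
E
```

```text
[0.60177438 0.12992567 0.23690721] [  1.88730023  -2.09322137 -23.72240957] 0.023177235747439927 26.391970217227936 [ 0.21  0.4   0.32  1.5  -0.    0.87]
0.5616869326266228 0.11251223969452269
0.71 [-0.     0.034 -0.   ] tz 0.19
0.86 [-0.005  0.067 -0.   ] tz 0.38
1.01 [-0.014  0.099 -0.   ] tz 0.57
1.16 [-0.028  0.13  -0.001] tz 0.76
1.31 [-0.046  0.158 -0.001] tz 0.95
1.46 [-0.068  0.183 -0.001] tz 1.15
```

Call:
apply_moves:
  increments:
    - [0,0.034,0.005,0,0,0.19]
    - [-0.005,0.067,0.006,0,0,0.38]
    - [-0.014,0.099,0.007,0,0,0.57]
    - [-0.028,0.13,0.007,0,0,0.76]
    - [-0.046,0.158,0.007,0,0,0.95]

```text
time_s: 7.05
tool_pos: [0.6694, 0.1796, 0.2365]
eef_rot: [0.646, 0.763, 0.001, -0.0]
ft_force: [-2.0, -3.5, -2.5]
width: 0.023
grip_force: 29.2
```

Call:
apply_moves:
  increments:
    - [-0.004,0.022,0,0,0,0.12]
    - [-0.004,0.022,0,0,0,0.12]
    - [-0.004,0.022,0,0,0,0.12]

```text
time_s: 7.35
tool_pos: [0.6812, 0.1815, 0.2365]
eef_rot: [0.679, 0.735, 0.003, -0.001]
ft_force: [-1.9, 9.6, -6.0]
width: 0.0233
grip_force: 29.6
```

Call:
apply_moves:
  increments:
    - [0,0,0,0,0,0]
    - [0,0,0,0,0,0]
    - [0,0,0,0,0,0]
  hand: 0.5

```text
time_s: 7.65
tool_pos: [0.6809, 0.1784, 0.2366]
eef_rot: [0.679, 0.734, 0.001, 0.001]
ft_force: [0.1, -0.0, -0.0]
width: 0.0427
grip_force: 0.0
```

Call:
apply_moves:
  increments:
    - [0,0,-0.08,0,0,0]
    - [0,0,-0.18,0,0,0]
    - [0,0,-0.18,0,0,0]

```text
time_s: 7.95
tool_pos: [0.6822, 0.1785, 0.3336]
eef_rot: [0.679, 0.734, 0.005, 0.003]
ft_force: [0.4, -0.2, 0.0]
width: 0.0426
grip_force: 0.0
```

```bash
python3 - <<'E'
from h import *
im=viewer.grab_frame("top"); cv2.imwrite("pics/t2.png",cv2.resize(im[80:280,60:420,::-1],None,fx=2,fy=2))
s,t,r=tool(); print(t,s["ft_force"],s["joint_positions"].round(2))
print(inc([.46,-.2,.34],np.radians(0)),inc([.46,-.2,.34],np.radians(90)))
E
```

```text
[0.68203209 0.17843659 0.33039105] [ 0.31352751 -0.69375861  0.3786077 ] [ 0.26  0.62  0.94  1.88 -0.    1.75]
(array([-0.72 , -0.501, -0.025]), array([ 0.012, -0.002,  0.099])) (array([-0.72 , -0.501, -0.025]), array([ 0.011,  0.007, -1.901]))
```

View pics/t2.png

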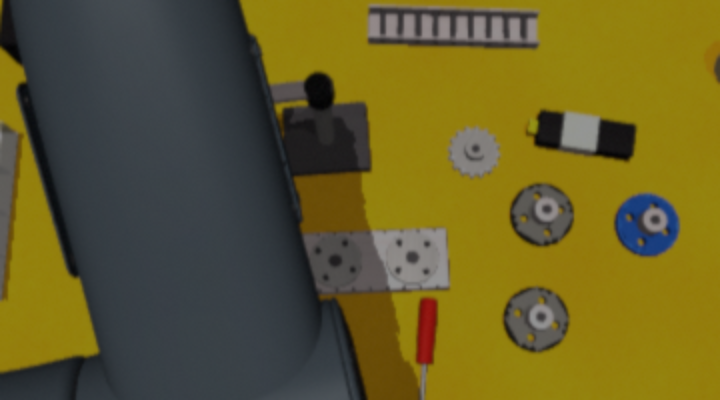

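The lamp is clear to the left at about 1.4 rad: its arm now points left from the post at crop (318,90). Next I move back and turn so the wrist camera sees hubs and wheels together.

Call:
apply_moves:
  increments:
    - [-0.5,-0.4,0,0,0,-0.19]
    - [-0.5,-0.4,0,0,0,-0.38]
    - [-0.5,-0.4,0,0,0,-0.57]
    - [-0.5,-0.4,0,0,0,-0.76]
    - [-0.5,-0.4,0,0,0,-0.95]

```text
time_s: 8.5
tool_pos: [0.5386, -0.0293, 0.3245]
eef_rot: [0.363, 0.932, -0.0, -0.0]
ft_force: [0.1, -0.4, 0.9]
width: 0.0429
grip_force: 0.0
```

Call:
apply_moves:
  increments:
    - [0,0,0,0,0,-0.19]
    - [0,0,0,0,0,-0.38]
    - [0,0,0,0,0,-0.57]
    - [0,0,0,0,0,-0.76]
    - [0,0,0,0,0,-0.95]

```text
time_s: 9.0
tool_pos: [0.54, -0.028, 0.3246]
eef_rot: [-0.001, 1.0, -0.0, -0.0]
ft_force: [1.1, -0.6, 1.0]
width: 0.0427
grip_force: 0.0
```

```bash
python3 - <<'E'
from h import *
print(tool()[1],inc([.43,0.05,.22],np.radians(92)),telemetry.observe()["joint_positions"].round(2))
E
```

```text
[ 0.54004312 -0.02801404  0.32456362] (array([0.22 , 0.157, 0.209]), array([-0.   , -0.001, -0.042])) [-0.05  0.26  0.34  1.65 -0.   -0.05]
```

Call:
apply_moves:
  increments:
    - [-0.1,0.156,0.25,0,0,0]
    - [-0.1,0.156,0.25,0,0,0]
    - [-0.1,0.156,0.25,0,0,0]
    - [-0.1,0.156,0.25,0,0,0]

```text
time_s: 9.4
tool_pos: [0.5889, 0.052, 0.1942]
eef_rot: [0.001, 1.0, -0.0, -0.004]
ft_force: [-1.7, -1.3, -0.1]
width: 0.0425
grip_force: 0.0
```

```bash
python3 - <<'E'
from h import *
c,im=wrist(); t=tool()[1]; print(t); np.savez("hub1.npz",im=im,M=c["world_to_cam"],t=t)
cv2.imwrite("pics/h1.png",im[:,:,::-1])
for p in [[.52,.05,.035],[.526,-.056,.035]]: print(proj(c,p,True))
E
```

```text
[0.5891429  0.05126981 0.19615336]
(np.float64(251.92399375765862), np.float64(106.49856279767123))
(np.float64(160.275244196145), np.float64(114.33035212841638))
```

View pics/h1.png

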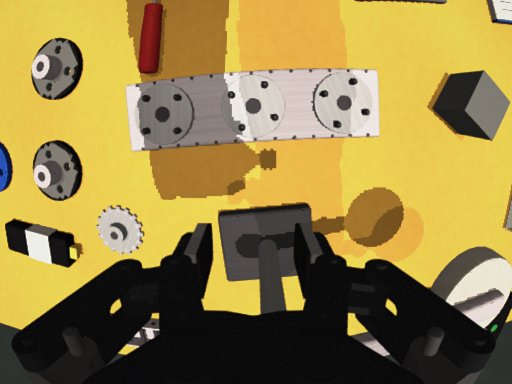

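All three hubs are visible, at (163,115), (253,106) and (344,103), with dark studs. I rectify each and fit its centre and stud yaw.

```bash
cat >> h.py <<'E'
def four(im,c,xy,z,rad=.027,vis=None,size=.05,iters=4):
    "centre & yaw(mod 90, of the 45deg-diagonal frame) of 4 dark dots on radius rad in plane z, local rectified view"
    s=.0004; cx,cy=xy
    for k in range(iters):
        g=rect(im,c,cx-size,cx+size,cy-size,cy+size,z,s,True).max(2).astype(np.float32)
        bg=cv2.GaussianBlur(g,(0,0),14); D=np.clip(bg-cv2.GaussianBlur(g,(0,0),2),0,None)
        n=g.shape[0]; xs=cx+size-np.arange(n)*s; ys=cy+size-np.arange(g.shape[1])*s
        X,Y=np.meshgrid(xs-cx,ys-cy,indexing='ij'); r=np.hypot(X,Y)
        m=((D>.45*D[(r<rad+.007)&(r>rad-.007)].max())&(r<rad+.008)&(r>rad-.008)).astype(np.uint8)
        N,l,st,ce=cv2.connectedComponentsWithStats(m)
        idx=sorted(range(1,N),key=lambda i:-D[l==i].sum())[:4]
        P=np.array([np.array([(X[l==i]*D[l==i]).sum(),(Y[l==i]*D[l==i]).sum()])/D[l==i].sum() for i in idx])
        P=P+[cx,cy]
        # rigid fit: centre + angle
        from scipy.optimize import least_squares
        a0=np.angle(np.sum(np.exp(4j*np.arctan2(P[:,1]-cy,P[:,0]-cx))))/4
        def res(q):
            d=P-q[:2]; a=np.arctan2(d[:,1],d[:,0]); k=np.round((a-q[2])/(np.pi/2)); b=q[2]+k*np.pi/2
            return (d-rad*np.stack([np.cos(b),np.sin(b)],1)).ravel()
        f=least_squares(res,[cx,cy,a0]); cx,cy=f.x[:2]
    if vis is not None:
        v=rect(im,c,cx-size,cx+size,cy-size,cy+size,z,s,True)[:,:,::-1].copy()
        for k in range(4):
            b=f.x[2]+k*np.pi/2; cv2.circle(v,(int((size-rad*np.sin(b))/s),int((size-rad*np.cos(b))/s)),5,(0,0,255),1)
        vis.append(v)
    dotdeg=(np.degrees(f.x[2]))%90
    return np.r_[cx,cy,dotdeg],np.abs(f.fun).max(),len(idx)
E
python3 - <<'E'
from h import *
d=np.load("hub1.npz"); c=viewer.camera_info("wrist"); c["world_to_cam"]=d["M"]; im=d["im"]; V=[]
for n,xy in [("hub0",(163,115)),("hub1",(253,106)),("hub2",(344,103))]:
    p=plane(c,*xy,.035,True); print(n,p.round(4),four(im,c,p[:2],.043,vis=V))
for n,xy in [("w1",(58,170)),("w2",(58,69))]:
    p=plane(c,*xy,.014,True); print(n,p.round(4),four(im,c,p[:2],.014,vis=V))
cv2.imwrite("pics/r1.png",cv2.resize(np.hstack(V),(800,160)))
E
```

```text
hub0 [ 0.5269 -0.0527  0.035 ] (array([ 0.5255123 , -0.05288648, 43.11810961]), np.float64(0.0003634899746479611), 4)
hub1 [0.5194 0.0512 0.035 ] (array([5.18992507e-01, 5.06562872e-02, 6.22359665e+01]), np.float64(0.0005135032457179133), 4)
hub2 [0.5132 0.1559 0.035 ] (array([ 0.51260943,  0.15408913, 70.11543664]), np.float64(0.0006237727832685558), 4)
w1 [ 0.5932 -0.2288  0.014 ] (array([ 0.59501356, -0.23832288, 14.57348563]), np.float64(0.0006960867199156603), 4)
w2 [ 0.45   -0.2176  0.014 ] (array([ 0.44691306, -0.22763676, 73.22289517]), np.float64(0.0005777170688303608), 4)Traceback (most recent call last):
  File "<stdin>", line 7, in <module>
    return _nx.concatenate(arrs, 1, dtype=dtype, casting=casting)
           ~~~~~~~~~~~~~~~^^^^^^^^^^^^^^^^^^^^^^^^^^^^^^^^^^^^^^^
ValueError: all the input array dimensions except for the concatenation axis must match exactly, but along dimension 0, the array at index 0 has size 251 and the array at index 4 has size 250
```

Fit residuals are under 0.7 mm on both wheels and all hubs. I now view wheel 1 (the far wheel) from the same relative pose so that any calibration error cancels.

Call:
apply_moves:
  increments:
    - [-0.152,-0.578,0.042,0,0,0]
    - [-0.152,-0.578,0.042,0,0,0]
    - [-0.152,-0.578,0.042,0,0,0]
    - [-0.152,-0.578,0.042,0,0,0]
    - [-0.152,-0.578,0.042,0,0,0]
  hand: 1

```text
time_s: 9.95
tool_pos: [0.6533, -0.1943, 0.1846]
eef_rot: [0.002, 1.0, -0.0, 0.001]
ft_force: [1.3, 1.5, -0.0]
width: 0.0857
grip_force: 0.0
```

Call:
apply_moves:
  increments:
    - [-0.04,-0.096,0,0,0,0]
    - [-0.04,-0.096,0,0,0,0]
    - [-0.04,-0.096,0,0,0,0]

```text
time_s: 10.25
tool_pos: [0.6727, -0.2417, 0.1832]
eef_rot: [0.003, 1.0, -0.0, 0.0]
ft_force: [-0.6, 0.4, 1.2]
width: 0.0855
grip_force: 0.0
```

```bash
python3 - <<'E'
from h import *
c,im=wrist(); s,t,r=tool(); print(t,s["eef_rot"].round(4),s["width"]); V=[]
d=np.load("hub1.npz"); ch=dict(c); ch["world_to_cam"]=d["M"]
for n,xy in [("hub0",(.5255,-.053)),("hub1",(.519,.0507)),("hub2",(.5126,.154))]: print(n,four(d["im"],ch,xy,.039,vis=V))
w=four(im,c,(.595,-.238),.014,vis=V); print("w1",w, proj(c,[*w[0][:2],.014],True))
w2=four(im,c,(.447,-.2276),.014,vis=V); print("w2",w2)
V=[cv2.resize(v,(250,250)) for v in V]; cv2.imwrite("pics/r1.png",np.vstack([np.hstack(V[:3]),np.hstack(V[3:]+[cv2.resize(im[:,:,::-1],(250,250))])]))
E
```

```text
[ 0.67267906 -0.24023516  0.1835307 ] [2.4e-03 1.0e+00 0.0e+00 3.0e-04] 0.0856633413528469
hub0 (array([ 0.52554212, -0.0541519 , 43.1173346 ]), np.float64(0.000540193577568425), 4)
hub1 (array([5.18942766e-01, 5.06539246e-02, 6.22383094e+01]), np.float64(0.00024594889756961516), 4)
hub2 (array([ 0.51248433,  0.15533572, 70.12386362]), np.float64(0.00031848736513740913), 4)
w1 (array([ 0.60974387, -0.21727161, 52.811152  ]), np.float64(0.012887281383703122), 4) (np.float64(274.6488121951418), np.float64(110.45202150041466))
w2 (array([ 0.44515304, -0.2275429 , 88.22737428]), np.float64(5.513070128887465e-09), 1)
```

View pics/r1.png

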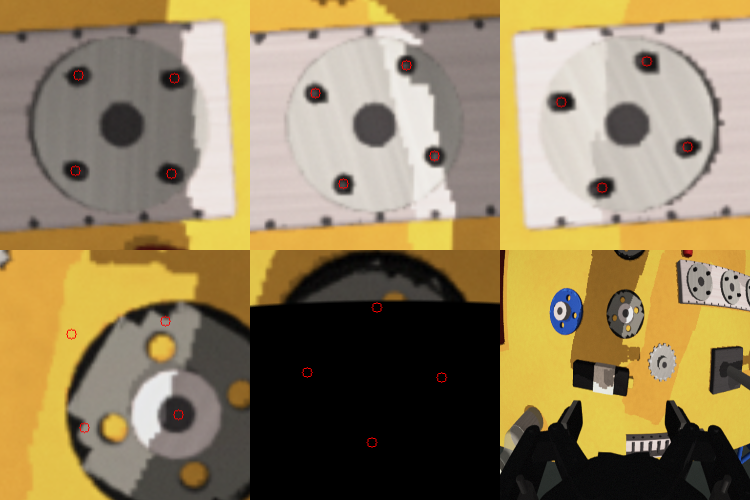

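Studs on all hubs are marked correctly. The wheel holes show up yellow rather than dark, so I detect them by saturation instead.

```bash
cat >> h.py <<'E'
def wheel(im,c,xy,z=.014,rad=.027,vis=None,size=.05,s=.0004):
    from scipy.optimize import least_squares
    cx,cy=xy
    for k in range(4):
        v=rect(im,c,cx-size,cx+size,cy-size,cy+size,z,s,True); hsv=cv2.cvtColor(v,cv2.COLOR_RGB2HSV)
        X,Y=np.meshgrid(size-np.arange(v.shape[0])*s,size-np.arange(v.shape[1])*s,indexing='ij'); r=np.hypot(X,Y)
        m=((hsv[...,1]>120)&(hsv[...,2]>40)&(r<.038)).astype(np.uint8); m=cv2.morphologyEx(m,cv2.MORPH_OPEN,np.ones((5,5)))
        N,l,st,ce=cv2.connectedComponentsWithStats(m)
        idx=[i for i in range(1,N) if 150<st[i][4]<1100]; idx=sorted(idx,key=lambda i:-st[i][4])[:4]
        P=np.array([[X[l==i].mean()+cx,Y[l==i].mean()+cy] for i in idx])
        def res(q):
            d=P-q[:2]; a=np.arctan2(d[:,1],d[:,0]); b=q[2]+np.round((a-q[2])/(np.pi/2))*np.pi/2
            return (d-rad*np.stack([np.cos(b),np.sin(b)],1)).ravel()
        q0=P.mean(0) if len(P)==4 else np.array([cx,cy])
        a0=np.angle(np.sum(np.exp(4j*np.arctan2(P[:,1]-q0[1],P[:,0]-q0[0]))))/4
        f=least_squares(res,[*q0,a0]); cx,cy=f.x[:2]
    if vis is not None:
        v=rect(im,c,cx-size,cx+size,cy-size,cy+size,z,s,True)[:,:,::-1].copy()
        for k in range(4):
            b=f.x[2]+k*np.pi/2; cv2.circle(v,(int((size-rad*np.sin(b))/s),int((size-rad*np.cos(b))/s)),5,(0,0,255),1)
        vis.append(cv2.resize(v,(250,250)))
    return np.r_[cx,cy,np.degrees(f.x[2])%90].round(4),np.abs(f.fun).max().round(5),[int(st[i][4]) for i in idx]
E
python3 - <<'E'
from h import *
c,im=wrist(); V=[]
w=wheel(im,c,(.594,-.238),vis=V); print(w)
t=tool()[1]; print(inc([w[0][0],w[0][1],.1],np.radians(90)),inc([w[0][0],w[0][1],.018],np.radians(90)))
cv2.imwrite("pics/r2.png",V[0])
E
```

```text
(array([ 0.5951, -0.2381, 14.7648]), np.float64(0.00065), [636, 631, 609, 596])
(array([0.155, 0.002, 0.167]), array([-0.   ,  0.001, -0.005])) (array([0.156, 0.002, 0.331]), array([-0.   ,  0.001, -0.005]))
```

Call:
apply_moves:
  increments:
    - [0.08,0,0.08,0,0,0]
    - [0.156,0.002,0.167,0,0,0]
    - [0.156,0.002,0.25,0,0,0]
    - [0.156,0.002,0.31,0,0,0]
    - [0.156,0.002,0.331,0,0,0]
  hand: 0.7

```text
time_s: 10.85
tool_pos: [0.5926, -0.2358, 0.0151]
eef_rot: [0.001, 1.0, 0.001, -0.002]
ft_force: [-0.4, 0.5, -0.5]
width: 0.0598
grip_force: 0.0
```

Call:
apply_moves:
  increments:
    - [0,0,0,0,0,0]
    - [0,0,0,0,0,0]
    - [0,0,0,0,0,0]
    - [0,0,0,0,0,0]
    - [0,0,0,0,0,0]
  hand: 0.2
  newtons: 60

```text
time_s: 11.35
tool_pos: [0.5959, -0.2383, 0.0182]
eef_rot: [0.002, 1.0, -0.0, 0.001]
ft_force: [0.2, -0.7, -0.2]
width: 0.0173
grip_force: 0.0
```

```bash
python3 - <<'E'
from h import *
s,t,r=tool(); print(t,s["eef_rot"],s["width"],s["grip_force"],s["ft_force"])
E
```

```text
[ 0.59590766 -0.23831543  0.01815607] [ 1.63249654e-03  9.99998385e-01 -2.46958497e-04  7.10579560e-04] 0.01732338658551036 0.0 [ 0.20893429 -0.66843566 -0.15316966]
```

Nothing is in the grip, so I look again.

Call:
apply_moves:
  increments:
    - [-0.05,0,-0.1,0,0,0]
    - [-0.13,0,-0.2,0,0,0]
    - [-0.156,0,-0.331,0,0,0]
    - [-0.156,0,-0.331,0,0,0]
    - [-0.156,0,-0.331,0,0,0]
  hand: 0.7

```text
time_s: 11.85
tool_pos: [0.6767, -0.239, 0.1886]
eef_rot: [0.001, 1.0, -0.001, 0.004]
ft_force: [-0.1, -0.3, -1.3]
width: 0.0596
grip_force: 0.0
```

```bash
python3 - <<'E'
from h import *
c,im=wrist(); s,t,r=tool(); print(t,s["width"]); cv2.imwrite("pics/w3.png",im[:,:,::-1])
try: print(wheel(im,c,(.5951,-.2381)))
except Exception as e: print(e)
E
```

```text
[ 0.67516329 -0.23879647  0.18552996] 0.06016481557248231
(array([ 0.5951, -0.2381, 14.707 ]), np.float64(0.00067), [644, 637, 599, 591])
```

View pics/w3.png

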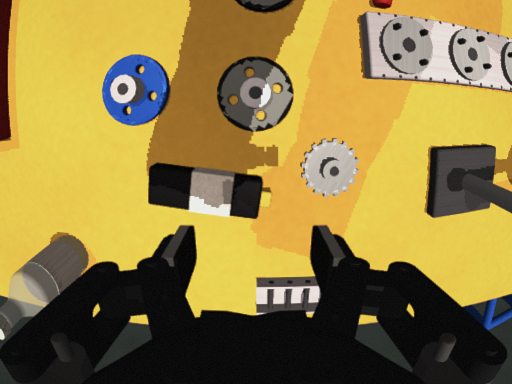

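The wheel at (256,93) has not moved, so the pads closed above or beside the boss. I check where the fingertips really are by shutting them and viewing them in the wrist and scene cameras.

Call:
apply_moves:
  increments:
    - [0,0,0,0,0,0]
    - [0,0,0,0,0,0]
    - [0,0,0,0,0,0]
    - [0,0,0,0,0,0]
    - [0,0,0,0,0,0]
  hand: 0

```text
time_s: 12.4
tool_pos: [0.6729, -0.2384, 0.1822]
eef_rot: [0.002, 1.0, 0.0, -0.0]
ft_force: [0.7, -0.2, -1.0]
width: 0.0
grip_force: 0.0
```

```bash
python3 - <<'E'
from h import *
t=tool()[1]; c,im=wrist(); s=viewer.grab_frame("scene"); cs=viewer.camera_info("scene"); tp=viewer.grab_frame("top"); ct=viewer.camera_info("top")
print(t,telemetry.observe()["width"])
def crop(im,p,h,k):
    u,v=p; u0,v0=int(u)-h,int(v)-h; u0=max(u0,0);v0=max(v0,0); a=im[v0:v0+2*h,u0:u0+2*h,::-1].copy()
    a=cv2.resize(a,None,fx=k,fy=k,interpolation=cv2.INTER_CUBIC); cv2.drawMarker(a,(int((u-u0)*k),int((v-v0)*k)),(0,0,255),cv2.MARKER_CROSS,14,1); return a
pw,ps,pt=proj(c,t,True),proj(cs,t),proj(ct,t); print(pw,ps,pt)
cv2.imwrite("pics/tip.png",np.hstack([crop(im,pw,50,4),crop(s,ps,20,10)]))
E
```

```text
[ 0.67294153 -0.2383637   0.18223995] 0.00022603167661256246
(np.float64(254.1671143400325), np.float64(215.03382832504963)) (np.float64(168.98429781790594), np.float64(182.05341724648903)) (np.float64(344.5716382607485), np.float64(141.2452042136705))
```

View pics/tip.png

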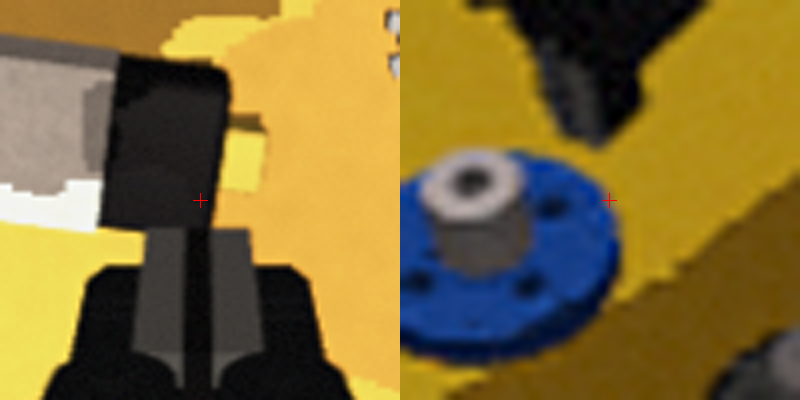

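In both views the shut fingertips sit roughly 15–20 mm above the nominal TCP, so the pads closed above the boss. I grasp again about 10 mm lower and check.

Call:
apply_moves:
  increments:
    - [0.08,0,0.08,0,0,0]
    - [0.156,0.001,0.16,0,0,0]
    - [0.156,0.001,0.24,0,0,0]
    - [0.156,0.001,0.3,0,0,0]
    - [0.156,0.001,0.33,0,0,0]
  hand: 0.7

```text
time_s: 13.05
tool_pos: [0.593, -0.237, 0.0149]
eef_rot: [0.002, 1.0, 0.001, -0.002]
ft_force: [1.2, 0.8, 1.1]
width: 0.0596
grip_force: 0.0
```

Call:
apply_moves:
  increments:
    - [0,0,0.008,0,0,0]
    - [0,0,0.016,0,0,0]
    - [0,0,0.016,0,0,0]

```text
time_s: 13.35
tool_pos: [0.5958, -0.2378, 0.0102]
eef_rot: [0.002, 1.0, -0.0, 0.0]
ft_force: [0.3, 0.2, -0.0]
width: 0.0596
grip_force: 0.0
```

Call:
apply_moves:
  increments:
    - [0,0,0,0,0,0]
    - [0,0,0,0,0,0]
    - [0,0,0,0,0,0]
    - [0,0,0,0,0,0]
  hand: 0.2
  newtons: 60

```text
time_s: 13.75
tool_pos: [0.596, -0.2377, 0.0108]
eef_rot: [0.002, 1.0, -0.0, 0.001]
ft_force: [0.1, 1.3, 5.0]
width: 0.0173
grip_force: 2.9
```

Call:
apply_moves:
  increments:
    - [0,0,-0.01,0,0,0]
    - [0,0,-0.01,0,0,0]
    - [0,0,-0.01,0,0,0]
    - [0,0,-0.01,0,0,0]
  hand: 0.7

```text
time_s: 14.15
tool_pos: [0.5951, -0.2376, 0.0145]
eef_rot: [0.002, 1.0, 0.0, -0.0]
ft_force: [-0.8, -0.6, 0.1]
width: 0.0596
grip_force: 0.0
```

```bash
python3 - <<'E'
from h import *
s=viewer.grab_frame("scene"); cs=viewer.camera_info("scene"); t=tool()[1]; u,v=proj(cs,t); print(t,u,v,telemetry.observe()["width"])
u0,v0=int(u)-30,int(v)-40; a=cv2.resize(s[v0:v0+60,u0:u0+60,::-1],(600,600),interpolation=cv2.INTER_CUBIC)
cv2.drawMarker(a,(int((u-u0)*10),int((v-v0)*10)),(0,0,255),cv2.MARKER_CROSS,20,1)
for z in (.014,.044):
    u,v=proj(cs,[.5951,-.2381,z]); cv2.circle(a,(int((u-u0)*10),int((v-v0)*10)),5,(0,255,0),2)
cv2.imwrite("pics/tip2.png",a)
E
```

```text
[ 0.5950725  -0.23754473  0.01447169] 190.60238341167783 202.65644487999737 0.05967042787589743
```

View pics/tip2.png

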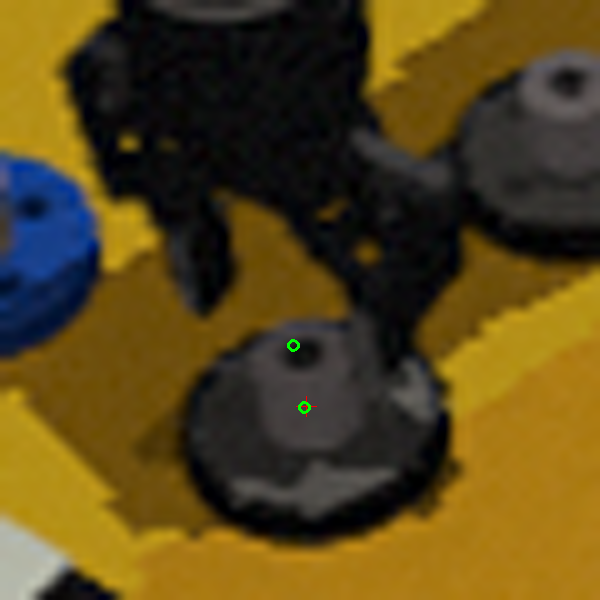

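The scene crop shows the fingertips level with the boss top (about (300,337), boss top at (300,350)) at TCP z = 0.0145. The fingers sit about 25 mm higher than nominal, so I descend 20 mm more in small steps while watching the force.

Call:
apply_moves:
  increments:
    - [0,0,0.01,0,0,0]
    - [0,0,0.02,0,0,0]
    - [0,0,0.02,0,0,0]

```text
time_s: 14.5
tool_pos: [0.5945, -0.2373, 0.0035]
eef_rot: [0.002, 1.0, 0.0, -0.001]
ft_force: [-0.7, -0.1, -0.0]
width: 0.0596
grip_force: 0.0
```

Call:
apply_moves:
  increments:
    - [0,0,0.008,0,0,0]
    - [0,0,0.016,0,0,0]
    - [0,0,0.016,0,0,0]

```text
time_s: 14.8
tool_pos: [0.5948, -0.2374, -0.0041]
eef_rot: [0.002, 1.0, 0.0, -0.0]
ft_force: [-0.4, 0.5, 0.2]
width: 0.0601
grip_force: 0.0
```

Call:
apply_moves:
  increments:
    - [0,0,0,0,0,0]
    - [0,0,0,0,0,0]
    - [0,0,0,0,0,0]
    - [0,0,0,0,0,0]
  hand: 0.2
  newtons: 60

```text
time_s: 15.2
tool_pos: [0.5955, -0.2377, -0.0028]
eef_rot: [0.002, 1.0, -0.0, 0.0]
ft_force: [-1.1, -0.2, 4.0]
width: 0.0312
grip_force: 59.5
```

Wheel 1 is gripped with a 34 mm boss in hand and 59 N of grip. I lift it, carry it to hub 0 and turn it 28.4° counter-clockwise on the way.

Call:
apply_moves:
  increments:
    - [0,0,-0.08,0,0,0]
    - [0,0,-0.17,0,0,0]
    - [0.07,0.18,-0.17,0,0,-0.15]
    - [0.139,0.25,-0.17,0,0,-0.3]
    - [0.139,0.32,-0.17,0,0,-0.45]

```text
time_s: 15.7
tool_pos: [0.5324, -0.1008, 0.0816]
eef_rot: [-0.176, 0.984, 0.0, -0.0]
ft_force: [0.3, 1.0, -0.4]
width: 0.0317
grip_force: 60.0
```

```bash
python3 - <<'E'
from h import *
s,t,r=tool(); y0=R.from_quat([.002,1,0,0]).as_matrix()[:,1]; y=r.as_matrix()[:,1]
print(t,s["width"],s["grip_force"],s["ft_force"],"y yaw",np.degrees(np.arctan2(y[1],y[0])),np.degrees(np.arctan2(y0[1],y0[0])))
print(inc([.5259,-.0538,.08],np.radians(89.8+28.4)))
E
```

```text
[ 0.53240095 -0.10078039  0.08163012] 0.03169035867294045 60.03081679344177 [ 0.3491182   1.03393109 -0.42759202] y yaw 110.2467050573622 89.77081718752443
(array([-0.02 ,  0.093,  0.003]), array([ 0.   , -0.001, -0.177]))
```

Call:
apply_moves:
  increments:
    - [-0.02,0.093,0,0,0,-0.177]
    - [-0.02,0.093,0,0,0,-0.177]
    - [-0.02,0.093,0,0,0,-0.177]
    - [-0.02,0.093,0,0,0,-0.177]

```text
time_s: 16.1
tool_pos: [0.5281, -0.0549, 0.0817]
eef_rot: [-0.242, 0.97, -0.0, 0.0]
ft_force: [-0.1, -0.6, -1.6]
width: 0.0313
grip_force: 60.1
```

```bash
python3 - <<'E'
from h import *
s,t,r=tool(); y=r.as_matrix()[:,1]
print(t,s["width"],s["grip_force"],s["ft_force"],"y yaw",np.degrees(np.arctan2(y[1],y[0])))
print(inc([.5259,-.0538,.04],np.radians(118.2)))
c,im=wrist(); print(proj(c,[.5255,-.0542,.094],True)); cv2.imwrite("pics/hold1.png",im[:,:,::-1])
hsv=cv2.cvtColor(im,cv2.COLOR_RGB2HSV)
E
```

```text
[ 0.52805644 -0.05494637  0.08168661] 0.03131205040613192 60.1473605632782 [-0.06787    -0.63762138 -1.57272216] y yaw 117.96436062621024
(array([0.003, 0.004, 0.083]), array([-0.   ,  0.   , -0.005]))
(np.float64(257.28926823547897), np.float64(220.04732485297203))
```

View pics/hold1.png

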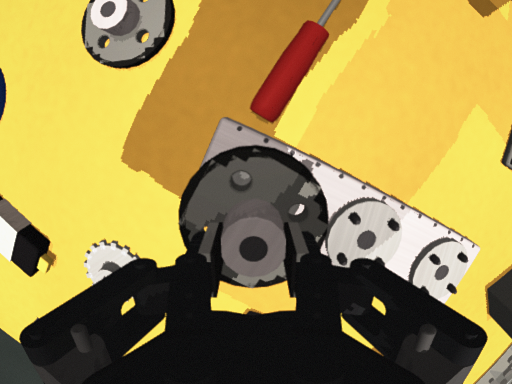

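The held wheel is level over hub 0 (disc centre about (254,217)), and a stud shows through the hole at (241,180). I lower it.

Call:
apply_moves:
  increments:
    - [0.003,0.004,0.03,0,0,-0.005]
    - [0.003,0.004,0.055,0,0,-0.005]
    - [0.003,0.004,0.055,0,0,-0.005]
    - [0.003,0.004,0.055,0,0,-0.005]

```text
time_s: 16.55
tool_pos: [0.5255, -0.0543, 0.0542]
eef_rot: [-0.243, 0.97, 0.0, -0.0]
ft_force: [0.5, -0.5, -0.6]
width: 0.032
grip_force: 60.2
```

```bash
python3 - <<'E'
from h import *
s,t,r=tool(); y=r.as_matrix()[:,1]
print(t,s["width"],s["grip_force"],s["ft_force"],"y yaw",np.degrees(np.arctan2(y[1],y[0])))
print(inc([.5259,-.0538,.032],np.radians(118.2)))
E
```

```text
[ 0.52553849 -0.0543209   0.05415261] 0.031967948031284214 60.16154408454895 [ 0.46969145 -0.53752722 -0.62509285] y yaw 118.1443571682383
(array([-0.001,  0.001,  0.044]), array([ 0.   , -0.001, -0.001]))
```

Call:
apply_moves:
  increments:
    - [0,0,0.008,0,0,0]
    - [0,0,0.016,0,0,0]
    - [0,0,0.022,0,0,0]
    - [0,0,0.022,0,0,0]

```text
time_s: 16.95
tool_pos: [0.5252, -0.0534, 0.0428]
eef_rot: [-0.244, 0.97, 0.0, -0.0]
ft_force: [0.2, 0.7, -1.1]
width: 0.0316
grip_force: 60.2
```

Call:
apply_moves:
  increments:
    - [0,0,0.008,0,0,0]
    - [0,0,0.014,0,0,0]
    - [0,0,0.018,0,0,0]
    - [0,0,0.018,0,0,0]

```text
time_s: 17.35
tool_pos: [0.5252, -0.0533, 0.0338]
eef_rot: [-0.244, 0.97, 0.0, -0.0]
ft_force: [-0.2, 0.4, -1.4]
width: 0.0317
grip_force: 60.2
```

Call:
apply_moves:
  increments:
    - [0,0,0.003,0,0,0]
    - [0,0,0.005,0,0,0]
    - [0,0,0.006,0,0,0]
    - [0,0,0.006,0,0,0]

```text
time_s: 17.75
tool_pos: [0.5257, -0.0534, 0.0321]
eef_rot: [-0.244, 0.97, -0.0, 0.0]
ft_force: [-2.7, -0.3, 8.9]
width: 0.0318
grip_force: 61.2
```

Call:
apply_moves:
  increments:
    - [0,0,0,0,0,0]
    - [0,0,0,0,0,0]
    - [0,0,0,0,0,0]
  hand: 0.7

```text
time_s: 18.05
tool_pos: [0.5256, -0.0534, 0.0312]
eef_rot: [-0.244, 0.97, 0.0, 0.0]
ft_force: [0.1, 0.4, 0.7]
width: 0.0597
grip_force: 0.0
```

Call:
apply_moves:
  increments:
    - [0,0,-0.06,0,0,0]
    - [0,0,-0.15,0,0,0]
    - [0,0,-0.2,0,0,0]

```text
time_s: 18.35
tool_pos: [0.5264, -0.0535, 0.1339]
eef_rot: [-0.244, 0.97, -0.0, 0.001]
ft_force: [0.3, 0.1, -0.4]
width: 0.0597
grip_force: 0.0
```

```bash
python3 - <<'E'
from h import *
s,t,r=tool(); print(t,s["joint_positions"].round(2))
# view pose for wheel 2: TCP = wheel + (.07,0), z .175, yaw 90
print(inc([.517,-.228,.18],np.radians(90)))
c,im=wrist(); print("w2 from here",proj(c,[.447,-.2276,.014],True)); 
try: print(wheel(im,c,(.447,-.2276)))
except Exception as e: print(e)
E
```

```text
[ 0.52635698 -0.0534773   0.13391561] [-0.1   0.27 -0.13  1.16  0.   -0.59]
(array([ 0.182, -0.299, -0.092]), array([-0.001,  0.003,  0.628]))
w2 from here (np.float64(141.54931082117446), np.float64(31.07504211160108))
(array([ 0.4471, -0.2246, 72.6572]), np.float64(0.00069), [368, 300, 278])
```

Wheel 1 went home at TCP z = 0.032 with a firm 9 N contact. Next I view wheel 2 from the same relative pose.

Call:
apply_moves:
  increments:
    - [0.05,-0.08,-0.092,0,0,0.16]
    - [0.12,-0.2,-0.092,0,0,0.32]
    - [0.182,-0.299,-0.092,0,0,0.48]
    - [0.182,-0.299,-0.092,0,0,0.628]
    - [0.182,-0.299,-0.092,0,0,0.628]

```text
time_s: 18.9
tool_pos: [0.5158, -0.2326, 0.1768]
eef_rot: [0.004, 1.0, -0.001, 0.0]
ft_force: [0.9, 0.1, 0.3]
width: 0.0598
grip_force: 0.0
```

```bash
python3 - <<'E'
from h import *
c,im=wrist(); s,t,r=tool(); y=r.as_matrix()[:,1]; print(t,np.degrees(np.arctan2(y[1],y[0])))
w=wheel(im,c,(.447,-.2276)); print(w); print(inc([w[0][0],w[0][1],-.003],np.radians(90)))
try: print("seated w1", wheel(im,c,(.5255,-.0542),z=.049))
except Exception as e: print(e)
E
```

```text
[ 0.51567022 -0.23038862  0.17660931] 89.76237339841609
(array([ 0.4467, -0.2275, 72.6439]), np.float64(0.00073), [641, 628, 623, 603])
(array([0.138, 0.005, 0.359]), array([ 0.   , -0.001, -0.005]))
too many indices for array: array is 1-dimensional, but 2 were indexed
```

Call:
apply_moves:
  increments:
    - [0.07,0.003,0.08,0,0,0]
    - [0.138,0.005,0.16,0,0,0]
    - [0.138,0.005,0.24,0,0,0]
    - [0.138,0.005,0.3,0,0,0]
    - [0.138,0.005,0.33,0,0,0]

```text
time_s: 19.45
tool_pos: [0.4451, -0.2237, 0.0096]
eef_rot: [-0.001, 1.0, 0.001, -0.002]
ft_force: [-0.3, -0.5, 1.1]
width: 0.0597
grip_force: 0.0
```

Call:
apply_moves:
  increments:
    - [0,0,0.015,0,0,0]
    - [0,0,0.029,0,0,0]
    - [0,0,0.029,0,0,0]
    - [0,0,0.029,0,0,0]

```text
time_s: 19.85
tool_pos: [0.4476, -0.2257, -0.0017]
eef_rot: [-0.0, 1.0, -0.0, 0.0]
ft_force: [-0.1, 0.4, -0.6]
width: 0.0597
grip_force: 0.0
```

Call:
apply_moves:
  increments:
    - [0,0,0,0,0,0]
    - [0,0,0,0,0,0]
    - [0,0,0,0,0,0]
    - [0,0,0,0,0,0]
  hand: 0.2
  newtons: 60

```text
time_s: 20.25
tool_pos: [0.4476, -0.2259, -0.0013]
eef_rot: [0.0, 1.0, -0.0, 0.001]
ft_force: [-1.5, 1.6, 7.5]
width: 0.0316
grip_force: 58.7
```

```bash
python3 - <<'E'
from h import *
s,t,r=tool(); y=r.as_matrix()[:,1]; ya=np.degrees(np.arctan2(y[1],y[0])); print(t,ya,s["width"],s["grip_force"],s["ft_force"])
d=62.24-72.64; print(inc([.5189+t[0]-.4467,.0507,t[2]+.085],np.radians(ya+d)), [.5189+t[0]-.4467,.0507,t[2]+.035],ya+d)
E
```

```text
[ 0.44761708 -0.22586834 -0.00127609] 89.9890870030792 0.031568437093612664 58.69649291038513 [-1.45258866  1.64606017  7.45311637]
(array([-0.145,  0.553, -0.17 ]), array([-0.   ,  0.002,  0.231])) [np.float64(0.5198170780490474), 0.0507, np.float64(0.03372390662655479)] 79.58908700307921
```

Call:
apply_moves:
  increments:
    - [0,0,-0.09,0,0,0]
    - [0,0,-0.18,0,0,0]
    - [0,0.05,-0.26,0,0,0.08]
    - [-0.05,0.13,-0.26,0,0,0.16]
    - [-0.07,0.22,-0.26,0,0,0.231]

```text
time_s: 20.75
tool_pos: [0.4846, -0.1155, 0.1296]
eef_rot: [0.093, 0.996, -0.0, 0.003]
ft_force: [1.0, 0.4, -2.4]
width: 0.0313
grip_force: 60.7
```

```bash
python3 - <<'E'
from h import *
s,t,r=tool(); print(t,s["width"],s["grip_force"],s["ft_force"]); print(inc([.5198,.0507,.12],np.radians(79.6)))
E
```

```text
[ 0.48463578 -0.11552585  0.12962189] 0.03126115302809581 60.65086483955383 [ 1.02021083  0.41633758 -2.35742047]
(array([-0.007,  0.34 ,  0.019]), array([-0.   ,  0.006, -0.006]))
```

Call:
apply_moves:
  increments:
    - [-0.007,0.34,0,0,0,-0.005]
    - [-0.007,0.34,0,0,0,-0.005]
    - [-0.007,0.34,0,0,0,-0.005]
    - [-0.007,0.34,0,0,0,-0.005]
    - [-0.007,0.34,0.05,0,0,-0.005]

```text
time_s: 21.25
tool_pos: [0.519, 0.0542, 0.105]
eef_rot: [0.087, 0.996, 0.001, 0.003]
ft_force: [0.1, -1.4, -1.3]
width: 0.0314
grip_force: 60.6
```

Call:
apply_moves:
  increments:
    - [0,0,0.05,0,0,0]
    - [0,0,0.09,0,0,0]
    - [0,0,0.09,0,0,0]
    - [0,0,0.09,0,0,0]

```text
time_s: 21.65
tool_pos: [0.5162, 0.0509, 0.0581]
eef_rot: [0.089, 0.996, 0.0, -0.0]
ft_force: [1.2, 0.6, -1.7]
width: 0.031
grip_force: 60.6
```

```bash
python3 - <<'E'
from h import *
s,t,r=tool(); y=r.as_matrix()[:,1]; print(t,s["width"],s["grip_force"],s["ft_force"],np.degrees(np.arctan2(y[1],y[0]))); print(inc([.5198,.0507,.034],np.radians(79.6)))
E
```

```text
[0.51616444 0.05086944 0.05810421] 0.030967176264787753 60.58837652206421 [ 1.2062389   0.64423372 -1.72016674] 79.81360980238149
(array([-0.007,  0.001,  0.048]), array([ 0.   , -0.001,  0.005]))
```

Call:
apply_moves:
  increments:
    - [-0.007,0.001,0.01,0,0,0.005]
    - [-0.007,0.001,0.01,0,0,0.005]
    - [-0.007,0.001,0.01,0,0,0.005]
    - [-0.007,0.001,0.01,0,0,0.005]

```text
time_s: 22.05
tool_pos: [0.52, 0.0508, 0.0531]
eef_rot: [0.091, 0.996, 0.0, 0.0]
ft_force: [0.5, -0.7, -2.0]
width: 0.0315
grip_force: 60.6
```

```bash
python3 - <<'E'
from h import *
s,t,r=tool(); y=r.as_matrix()[:,1]; print(t,s["width"],s["ft_force"],np.degrees(np.arctan2(y[1],y[0]))); print(inc([.5198,.0507,.034],np.radians(79.6)))
E
```

```text
[0.52000678 0.05080155 0.05311066] 0.0315178155383161 [ 0.49243314 -0.65879836 -2.02764309] 79.59282421763129
(array([ 0.   , -0.   ,  0.038]), array([ 0.   ,  0.001, -0.   ]))
```

Call:
apply_moves:
  increments:
    - [0,0,0.008,0,0,0]
    - [0,0,0.016,0,0,0]
    - [0,0,0.02,0,0,0]
    - [0,0,0.02,0,0,0]

```text
time_s: 22.45
tool_pos: [0.5194, 0.0508, 0.0422]
eef_rot: [0.091, 0.996, -0.0, -0.0]
ft_force: [-0.2, -0.7, -1.2]
width: 0.0312
grip_force: 60.6
```

Call:
apply_moves:
  increments:
    - [0,0,0.008,0,0,0]
    - [0,0,0.014,0,0,0]
    - [0,0,0.016,0,0,0]
    - [0,0,0.016,0,0,0]

```text
time_s: 22.85
tool_pos: [0.5196, 0.0508, 0.0344]
eef_rot: [0.091, 0.996, -0.0, -0.0]
ft_force: [0.7, 1.0, -2.0]
width: 0.0309
grip_force: 60.6
```

Call:
apply_moves:
  increments:
    - [0,0,0.003,0,0,0]
    - [0,0,0.005,0,0,0]
    - [0,0,0.005,0,0,0]

```text
time_s: 23.15
tool_pos: [0.52, 0.0509, 0.0337]
eef_rot: [0.091, 0.996, 0.0, 0.001]
ft_force: [-5.0, -0.0, 15.2]
width: 0.031
grip_force: 62.5
```

Wheel 2 touched down at the expected height of 0.0337. I release it, retreat and look at both.

Call:
apply_moves:
  increments:
    - [0,0,0,0,0,0]
    - [0,0,0,0,0,0]
    - [0,0,0,0,0,0]
  hand: 0.7

```text
time_s: 23.45
tool_pos: [0.5199, 0.0508, 0.0322]
eef_rot: [0.091, 0.996, 0.0, 0.0]
ft_force: [-0.6, -0.6, -0.4]
width: 0.0599
grip_force: 0.0
```

Call:
apply_moves:
  increments:
    - [0,0,-0.08,0,0,0]
    - [0,0,-0.17,0,0,0]
    - [-0.14,-0.08,-0.25,0,0,0]
    - [-0.14,-0.08,-0.33,0,0,0]
    - [-0.14,-0.08,-0.34,0,0,0]

```text
time_s: 23.95
tool_pos: [0.5841, -0.0027, 0.2052]
eef_rot: [0.091, 0.996, 0.0, 0.002]
ft_force: [0.4, -0.6, 0.3]
width: 0.0597
grip_force: 0.0
```

```bash
python3 - <<'E'
from h import *
c,im=wrist(); print(tool()[1]); V=[]
A=[rect(im,c,x-.05,x+.05,y-.05,y+.05,.049,.00025,True)[:,:,::-1] for x,y in ((.5255,-.0542),(.5189,.0507))]
A=[cv2.resize(a,(390,390)) for a in A]
for a in A: cv2.circle(a,(195,195),int(.045*3900),(0,0,255),1)
cv2.imwrite("pics/seat.png",np.hstack(A)); cv2.imwrite("pics/seatfull.png",im[:,:,::-1])
E
```

```text
[ 0.58525563 -0.00298653  0.20720525]
```

View pics/seat.png

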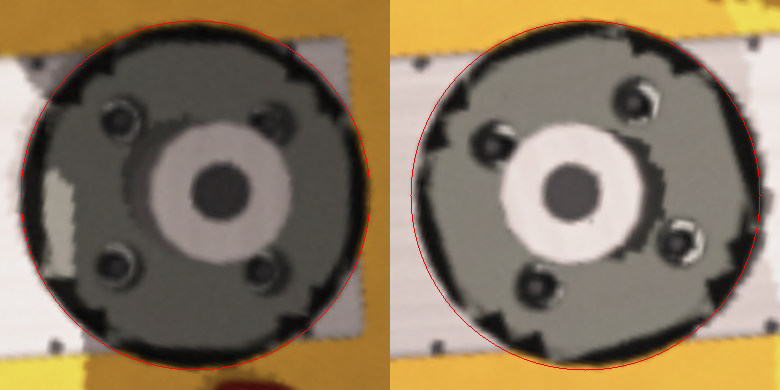

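Both wheels lie flat with their studs visible in all four holes, and the disc outlines match the seated height. Next I swing the lamp back: rise, go over the knob and turn.

Call:
apply_moves:
  increments:
    - [0,0,-0.09,0,0,0.19]
    - [0,0,-0.18,0,0,0.38]
    - [0,0,-0.25,0,0,0.57]
    - [0,0,-0.25,0,0,0.76]
    - [0,0,-0.25,0,0,0.95]
  hand: 0.5

```text
time_s: 24.5
tool_pos: [0.582, -0.0011, 0.328]
eef_rot: [0.45, 0.893, 0.0, 0.001]
ft_force: [-0.5, -0.0, -0.2]
width: 0.0427
grip_force: 0.0
```

```bash
python3 - <<'E'
from h import *
print(tool()[1], inc([.681,.179,.33],np.radians(8)))
E
```

```text
[ 0.58201547 -0.00109724  0.32801316] (array([ 0.172,  0.373, -0.004]), array([0.002, 0.001, 0.633]))
```

Call:
apply_moves:
  increments:
    - [0.172,0.373,0,0,0,0.19]
    - [0.172,0.373,0,0,0,0.38]
    - [0.172,0.373,0,0,0,0.57]
    - [0.172,0.373,0,0,0,0.633]
    - [0.172,0.373,0,0,0,0.633]

```text
time_s: 25.0
tool_pos: [0.6807, 0.1847, 0.3231]
eef_rot: [0.653, 0.758, -0.001, -0.001]
ft_force: [0.6, -1.3, -0.2]
width: 0.0428
grip_force: 0.0
```

```bash
python3 - <<'E'
from h import *
print(tool()[1], inc([.681,.179,.222],np.radians(8)))
# knob seen in the wrist view? dark blob near predicted knob top (z .266)
c,im=wrist(); u,v=proj(c,[.681,.179,.266],True); print(u,v); print(proj(c,[.675,.249,.211],True))
g=im.max(2); print(g[int(v)-30:int(v)+31:6,int(u)-30:int(u)+31:6])
E
```

```text
[0.68073767 0.18473117 0.32309677] (array([-0.012, -0.   ,  0.202]), array([-0.005, -0.001,  0.011]))
252.62625665633738 195.95352051905954
(np.float64(257.5272311532), np.float64(108.97042894000435))
[[217 229 174 172 230 231 227 160 242 243 242]
 [175 174 170 175 170 237 229 159 125 126 173]
 [177 171 148 148  11   6  10  95 124 128 177]
 [173  45  46  17   8   5   5   7  28  23  24]
 [178  48  48   8  10  16  10   8  32  75  88]
 [181  47  47  11   8  12   9  13  34  73  88]
 [180  46  47   7  10  10  11  14  30  73  79]
 [176  47  46  18   7   9  10   9  30  71  74]
 [177  45  47  45 135  23  82  78  30  72  95]
 [179  45  48  47 151 153 142  80  43  88 179]
 [180  48  44  45 150 153 140  79  45  89 238]]
```

The knob shows dark and centred at the predicted pixel (253,196). I descend deeper than before and grip.

Call:
apply_moves:
  increments:
    - [-0.012,0,0.05,0,0,0]
    - [-0.012,0,0.1,0,0,0]
    - [-0.012,0,0.15,0,0,0]
    - [-0.012,0,0.185,0,0,0]
    - [-0.012,0,0.198,0,0,0]

```text
time_s: 25.55
tool_pos: [0.6786, 0.1722, 0.2266]
eef_rot: [0.654, 0.757, -0.001, -0.001]
ft_force: [0.6, -0.1, 0.1]
width: 0.0424
grip_force: 0.0
```

Call:
apply_moves:
  increments:
    - [0,0,0,0,0,0]
    - [0,0,0,0,0,0]
    - [0,0,0,0,0,0]
    - [0,0,0,0,0,0]
  hand: 0.1
  newtons: 25

```text
time_s: 25.95
tool_pos: [0.68, 0.1729, 0.2287]
eef_rot: [0.654, 0.757, -0.0, 0.0]
ft_force: [-0.9, -4.4, -2.5]
width: 0.0244
grip_force: 26.0
```

```bash
python3 - <<'E'
from h import *
import math
s,t,r=tool(); print(t,s["ft_force"],s["width"],s["grip_force"])
H=np.array([.697,.070]); f0=math.atan2(t[1]-H[1],H[0]-t[0]); rad=np.hypot(*(t[:2]-H)); print(f0,rad)
for f in f0-np.array([.15,.3,.45,.6,.75]):
    p=H+rad*np.array([-math.cos(f),math.sin(f)]); d=np.r_[p-t[:2],0]
    print(round(f,2),(r.inv().apply(d)/.5).round(3), "tz", round((f-f0)/(np.pi/4),2))
E
```

```text
[0.68003791 0.17285955 0.22865845] [-0.85697758 -4.44710904 -2.48820422] 0.024388868323767646 25.95991015434265
1.4073618371701364 0.1042487378480307
1.26 [-0.003 -0.031 -0.   ] tz -0.19
1.11 [-0.01  -0.061  0.   ] tz -0.38
0.96 [-0.022 -0.09   0.   ] tz -0.57
0.81 [-0.039 -0.117  0.   ] tz -0.76
0.66 [-0.058 -0.141  0.   ] tz -0.95
```

Call:
apply_moves:
  increments:
    - [-0.003,-0.031,0,0,0,-0.19]
    - [-0.01,-0.061,0,0,0,-0.38]
    - [-0.022,-0.09,0,0,0,-0.57]
    - [-0.039,-0.117,0,0,0,-0.76]
    - [-0.058,-0.141,0,0,0,-0.95]

```text
time_s: 26.45
tool_pos: [0.6153, 0.1337, 0.2287]
eef_rot: [0.33, 0.944, 0.0, 0.001]
ft_force: [9.3, -7.3, -6.7]
width: 0.0243
grip_force: 25.7
```

```bash
python3 - <<'E'
from h import *
import math
s,t,r=tool(); print(t,s["ft_force"],s["width"],s["grip_force"])
H=np.array([.697,.070]); f0=math.atan2(t[1]-H[1],H[0]-t[0]); rad=np.hypot(*(t[:2]-H)); print(f0,rad)
for f in f0+(-.11-f0)*np.array([.2,.4,.6,.8,1]):
    p=H+.105*np.array([-math.cos(f),math.sin(f)]); d=np.r_[p-t[:2],0]
    print(round(f,2),(r.inv().apply(d)/.5).round(3), "tz", round((f-f0)/(np.pi/4),2))
E
```

```text
[0.61527278 0.1337296  0.2286914 ] [ 9.30889851 -7.26514746 -6.74485232] 0.024277370940916195 25.653444528579712
0.6622921690877762 0.10363783441689561
0.51 [-0.    -0.032 -0.   ] tz -0.2
0.35 [-0.008 -0.064 -0.   ] tz -0.39
0.2 [-0.02  -0.094 -0.   ] tz -0.59
0.04 [-0.037 -0.121 -0.   ] tz -0.79
-0.11 [-0.058 -0.146  0.   ] tz -0.98
```

Call:
apply_moves:
  increments:
    - [0,-0.032,0,0,0,-0.19]
    - [-0.008,-0.064,0,0,0,-0.38]
    - [-0.02,-0.094,0,0,0,-0.57]
    - [-0.037,-0.121,0,0,0,-0.76]
    - [-0.058,-0.146,0,0,0,-0.95]

```text
time_s: 26.95
tool_pos: [0.5943, 0.0596, 0.2287]
eef_rot: [-0.037, 0.999, 0.001, 0.003]
ft_force: [16.2, 3.3, -12.7]
width: 0.0248
grip_force: 26.0
```

Call:
apply_moves:
  increments:
    - [0,0,0,0,0,0]
    - [0,0,0,0,0,0]

```text
time_s: 27.15
tool_pos: [0.5943, 0.0596, 0.2288]
eef_rot: [-0.034, 0.999, 0.001, 0.003]
ft_force: [10.9, 0.8, -9.4]
width: 0.0246
grip_force: 26.3
```

```bash
python3 - <<'E'
from h import *
import math
s,t,r=tool(); H=np.array([.697,.070]); print(t,s["ft_force"],s["width"],math.atan2(t[1]-H[1],H[0]-t[0]))
E
```

```text
[0.59429788 0.05957587 0.22875862] [10.9306204   0.80729589 -9.36005361] 0.02458542070455851 -0.10115229081461669
```

Angle is −0.10 rad, on target. I release, rise and check the head position in the wrist and top views.

Call:
apply_moves:
  increments:
    - [0,0,0,0,0,0]
    - [0,0,0,0,0,0]
    - [0,0,0,0,0,0]
  hand: 0.5

```text
time_s: 27.45
tool_pos: [0.5913, 0.0598, 0.2289]
eef_rot: [-0.034, 0.999, 0.0, 0.0]
ft_force: [-0.4, -0.2, -0.2]
width: 0.0425
grip_force: 0.0
```

Call:
apply_moves:
  increments:
    - [0,0,-0.08,0,0,0]
    - [0,0,-0.18,0,0,0]
    - [0,0,-0.25,0,0,0]
    - [0,0,-0.25,0,0,0]

```text
time_s: 27.85
tool_pos: [0.5924, 0.0599, 0.3587]
eef_rot: [-0.034, 0.999, 0.0, 0.004]
ft_force: [-0.3, 0.2, 0.3]
width: 0.0433
grip_force: 0.0
```

Call:
apply_moves:
  increments:
    - [0.2,0.4,0,0,0,0]
    - [0.2,0.4,0,0,0,0]
    - [0.2,0.4,0,0,0,0]
    - [0.2,0.4,0,0,0,0]
    - [0.2,0.4,0,0,0,0]

```text
time_s: 28.35
tool_pos: [0.4755, 0.2551, 0.3532]
eef_rot: [-0.035, 0.999, 0.0, -0.0]
ft_force: [-0.0, 0.1, -0.6]
width: 0.0427
grip_force: 0.0
```

```bash
python3 - <<'E'
from h import *
c,im=wrist(); s,t,r=tool(); print(t,s["joint_positions"].round(3))
print("head pred",proj(c,[.518,.0505,.211],True),"cup",proj(c,[.504,.325,.076],True))
ct=viewer.camera_info("top"); tp=viewer.grab_frame("top"); cv2.imwrite("pics/t5.png",tp[:,:,::-1]); cv2.imwrite("pics/w5.png",im[:,:,::-1])
u,v=map(int,proj(ct,[.518,.0505,.211])); print("top pred",u,v)
hs=cv2.cvtColor(tp,cv2.COLOR_RGB2HSV); m=((hs[...,1]<50)&(hs[...,2]>110)).astype(np.uint8)[150:250,190:290]
n,l,st,ce=cv2.connectedComponentsWithStats(m); print([(st[i].tolist(),(ce[i]+[190,150]).round(1).tolist()) for i in range(1,n) if st[i][4]>100])
# cup in wrist view: grey, dark-ish, low saturation
h=cv2.cvtColor(im,cv2.COLOR_RGB2HSV); u,v=map(int,proj(c,[.504,.325,.076],True)); print(u,v)
if 0<u<512 and 0<v<384:
    S=h[...,1]; print(S[max(v-60,0):v+61:10,max(u-60,0):u+61:10]); print(h[...,2][max(v-60,0):v+61:10,max(u-60,0):u+61:10])
E
```

```text
[0.47474288 0.25666681 0.35324432] [0.494 0.269 0.423 1.725 0.002 0.423]
head pred (np.float64(87.79307183688616), np.float64(192.63592070315667)) cup (np.float64(296.4380301909552), np.float64(171.93532186855023))
top pred 225 198
[([0, 23, 54, 53, 1405], [220.2, 200.1])]
296 171
[[179 177 179 178 177 177 165 165 164 165 167 166 169]
 [177 179 179 179 180 178 166 166 166 164 167 166 166]
 [192 177 181 178 177 178 167 168 164 166 165 166 163]
 [191 190 190 177 180 177  17 156 165 164 165 166 164]
 [187 177 178 179 179 183  42  25  22 164 165 165 166]
 [168 178 180 178 191  38  30  29  27  26 165 165 166]
 [169 177 180 180 181  30  29  29  24  28 167 167 163]
 [170 180 177 178 177 180  27  23  27 169 167 167 165]
 [166 170 175 178 178 178 176  91 144 167 168 167 167]
 [167 167 168 181 179 179 178 179 179 167 166 165 165]
 [169 168 167 179 180 178 177 177 177 168 167 167 165]
 [168 167 168 169 178 178 179 179 175 167 167 165 165]
 [167 166 170 169 179 180  73  26 176 166 167 165 166]]
[[231 233 231 233 233 233 235 235 235 234 235 235 233]
 [232 231 231 231 231 233 235 235 234 235 234 235 235]
 [110 230 231 231 232 232 235 234 235 235 236 234 234]
 [112 110 113 230 230 230  30 226 236 236 235 234 235]
 [113 230 230 229 229  99  36 154 149 235 235 235 234]
 [235 230 228 229 107  34 127 132 149 147 235 235 235]
 [234 230 228 228 228 126 125 123 147 145 234 234 236]
 [234 228 230 230 232 228 124 122 122 235 235 234 235]
 [236 234 232 230 230 229 233 151 195 235 235 234 234]
 [235 235 235 228 229 231 231 231 231 235 235 235 235]
 [234 235 235 229 230 232 231 233 232 235 234 235 235]
 [234 235 235 234 231 230 232 234 233 235 235 235 235]
 [235 235 234 234 229 230   7  59 210 235 234 235 235]]
```

```bash
python3 - <<'E'
from h import *
print(inc([.57,.322,.33],np.radians(90)))
ct=viewer.camera_info("top"); tp=viewer.grab_frame("top"); g=cv2.cvtColor(tp,cv2.COLOR_RGB2GRAY)[150:250,180:280]; g=cv2.resize(g,None,fx=4,fy=4,interpolation=cv2.INTER_CUBIC)
for cc in cv2.HoughCircles(g,cv2.HOUGH_GRADIENT,1.5,30,param1=80,param2=30,minRadius=60,maxRadius=105)[0][:4]:
    p=cc[:2]/4+[180,150]; print(p,cc[2]/4,plane(ct,*p,.2).round(3))
E
```

```text
(array([-0.197,  0.12 ,  0.046]), array([ 0.001, -0.   ,  0.091]))
[266.4375 208.6875] 16.7625 [ 0.497 -0.045  0.2  ]
[227.8125 210.1875] 16.5 [0.492 0.045 0.2  ]
[224.4375 198.9375] 19.3875 [0.519 0.054 0.2  ]
```

Call:
apply_moves:
  increments:
    - [-0.18,0.13,0.04,0,0,0]
    - [-0.18,0.13,0.04,0,0,0]
    - [-0.18,0.13,0.04,0,0,0]
    - [-0.18,0.13,0.04,0,0,0]

```text
time_s: 28.9
tool_pos: [0.5652, 0.3231, 0.3301]
eef_rot: [-0.033, 0.999, -0.001, -0.002]
ft_force: [-0.7, -0.1, 0.0]
width: 0.0429
grip_force: 0.0
```

```bash
cat >> h.py <<'E'
def greyblob(im,c,xy,z,h=.09,s=.0005,smax=70,vmin=0,vmax=256):
    "minAreaRect of low-saturation blob in rectified plane z: centre, size, angle of side (deg, world, mod 90)"
    v=rect(im,c,xy[0]-h,xy[0]+h,xy[1]-h,xy[1]+h,z,s,True); q=cv2.cvtColor(v,cv2.COLOR_RGB2HSV)
    m=((q[...,1]<smax)&(q[...,2]>vmin)&(q[...,2]<vmax)).astype(np.uint8); m=cv2.morphologyEx(m,cv2.MORPH_OPEN,np.ones((7,7)))
    n,l,st,ce=cv2.connectedComponentsWithStats(m); ctr=np.array([v.shape[1]/2,v.shape[0]/2])
    out=[]
    for i in range(1,n):
        if st[i][4]<1500: continue
        cn=max(cv2.findContours((l==i).astype(np.uint8),cv2.RETR_EXTERNAL,cv2.CHAIN_APPROX_NONE)[0],key=cv2.contourArea)
        (u,w),sz,a=cv2.minAreaRect(cn); b=cv2.boxPoints(((u,w),sz,a)); e=b[1]-b[0]
        wx,wy=-e[1],-e[0]; out.append((np.round([xy[0]+h-w*s,xy[1]+h-u*s],4),np.round(np.array([np.linalg.norm(b[1]-b[0]),np.linalg.norm(b[2]-b[1])])*s,4),round(float(np.degrees(np.arctan2(wy,wx)))%180,1),int(st[i][4])*s*s*1e6))
    return out
E
python3 - <<'E'
from h import *
c,im=wrist(); s,t,r=tool(); print(t, (-c["world_to_cam"][:3,:3].T@c["world_to_cam"][:3,3]).round(3)); cv2.imwrite("pics/cup.png",im[:,:,::-1])
for z in (.076,): print(greyblob(im,c,(.504,.325),z))
print(greyblob(im,c,(.504,.325),.076,vmin=100))
E
```

```text
[0.56426919 0.32242053 0.33152781] [0.499 0.318 0.507]
[(array([0.4977, 0.344 ]), array([0.0628, 0.0629], dtype=float32), 149.0, 3875.0)]
[(array([0.4977, 0.344 ]), array([0.0628, 0.0629], dtype=float32), 149.0, 3875.0)]
```

The head circle at top (224,199) maps to (0.519, 0.054), over the middle hub. The cup's centre is (0.498, 0.344), with sides at 59°/149°. Its top face measures 63 mm square, which fits the description. I move above it with the fingers fully open.

```bash
python3 - <<'E'
from h import *
print(inc([.4977,.344,.16],np.radians(149)))
# arm geometry fit from (j2,j3,r,z) with tool down
from scipy.optimize import least_squares
D=np.array([[.2387,-.0142,np.hypot(.193,.4878),.1972],[.2,.29,.5068,.3376],[.36,.51,.5888,.3373],[.46,.62,.6395,.3185],[.62,.94,.705,.330],[.26,.34,.5408,.3246],[.27,-.13,.529,.134],[.269,.423,.5397,.3532]])
f=lambda q:np.r_[q[3]+q[0]*np.sin(D[:,0]+q[4])+q[1]*np.cos(D[:,0]-D[:,1]+q[5])-D[:,2], q[2]+q[0]*np.cos(D[:,0]+q[4])-q[1]*np.sin(D[:,0]-D[:,1]+q[5])-D[:,3]]
s=least_squares(f,[.4,.4,0,0,0,0]); print(s.x.round(3),np.abs(s.fun).max())
E
```

```text
(array([0.129, 0.052, 0.343]), array([-0.   , -0.003, -1.227]))
[ 0.579  0.4   -0.294 -0.    -0.008 -0.068] 0.0030147765599377596
```

Call:
apply_moves:
  increments:
    - [0.129,0.052,0,0,0,-0.19]
    - [0.129,0.052,0.1,0,0,-0.38]
    - [0.129,0.052,0.2,0,0,-0.57]
    - [0.129,0.052,0.28,0,0,-0.76]
    - [0.129,0.052,0.343,0,0,-0.95]
  hand: 1

```text
time_s: 29.45
tool_pos: [0.4957, 0.3428, 0.1606]
eef_rot: [-0.398, 0.917, -0.0, -0.0]
ft_force: [0.3, -0.1, 0.0]
width: 0.0852
grip_force: 0.0
```

```bash
python3 - <<'E'
from h import *
print(tool()[1],inc([.4977,.344,.012],np.radians(149)))
E
```

```text
[0.49569256 0.34281869 0.16061532] (array([-0.005, -0.001,  0.297]), array([ 0.   , -0.   , -0.268]))
```

Call:
apply_moves:
  increments:
    - [-0.004,-0.001,0,0,0,-0.14]
    - [-0.004,-0.001,0,0,0,-0.268]
    - [-0.004,-0.001,0.08,0,0,-0.268]
    - [-0.004,-0.001,0.15,0,0,-0.268]
    - [-0.004,-0.001,0.2,0,0,-0.268]

```text
time_s: 29.95
tool_pos: [0.4982, 0.3441, 0.0612]
eef_rot: [-0.489, 0.872, -0.0, 0.0]
ft_force: [-0.8, -0.2, 0.3]
width: 0.0852
grip_force: 0.0
```

Call:
apply_moves:
  increments:
    - [0,0,0.04,0,0,0]
    - [0,0,0.08,0,0,0]
    - [0,0,0.097,0,0,0]
    - [0,0,0.097,0,0,0]

```text
time_s: 30.35
tool_pos: [0.4984, 0.3447, 0.0133]
eef_rot: [-0.49, 0.872, -0.0, -0.0]
ft_force: [-0.7, -0.9, 0.4]
width: 0.0851
grip_force: 0.0
```

Call:
apply_moves:
  increments:
    - [0,0,0,0,0,0]
    - [0,0,0,0,0,0]
    - [0,0,0,0,0,0]
    - [0,0,0,0,0,0]
  hand: 0.5
  newtons: 30

```text
time_s: 30.75
tool_pos: [0.4998, 0.3464, 0.0149]
eef_rot: [-0.49, 0.872, 0.0, 0.001]
ft_force: [-1.1, -1.6, 6.7]
width: 0.0633
grip_force: 34.2
```

The cup is gripped at 63 mm. I lift it, line it up with the radial direction, move outward a little and start tilting.

Call:
apply_moves:
  increments:
    - [0,0,-0.08,0,0,0]
    - [0,0,-0.18,0,0,0.18]
    - [-0.06,-0.02,-0.28,0,0,0.36]
    - [-0.12,-0.04,-0.36,0,0,0.54]
    - [-0.14,-0.05,-0.4,0,0,0.54]

```text
time_s: 31.25
tool_pos: [0.5583, 0.3943, 0.2172]
eef_rot: [-0.293, 0.956, 0.001, 0.002]
ft_force: [1.3, 0.4, -2.3]
width: 0.0638
grip_force: 34.3
```

Call:
apply_moves:
  increments:
    - [0,0,0,0,-0.18,0]
    - [0,0,0,0,-0.36,0]
    - [0,0,0,0,-0.54,0]
    - [0,0,0,0,-0.72,0]

```text
time_s: 31.65
tool_pos: [0.5573, 0.3932, 0.2144]
eef_rot: [-0.285, 0.922, 0.077, 0.249]
ft_force: [0.2, -0.2, -1.0]
width: 0.0636
grip_force: 34.3
```

```bash
python3 - <<'E'
from h import *
s,t,r=tool(); print(t,np.hypot(*t[:2]),r.as_matrix().round(2).tolist(),s["joint_positions"].round(3),s["width"],s["ft_force"].round(1))
E
```

```text
[0.55730948 0.3932263  0.21436234] 0.6820709447310142 [[-0.71, -0.56, 0.41], [-0.49, 0.83, 0.28], [-0.5, 0.0, -0.86]] [ 0.619  0.119 -0.291  0.634 -0.01   0.017] 0.06358375666284728 [ 0.2 -0.2 -1. ]
```

```bash
cat >> h.py <<'E'
def tq(az,tau):
    a,t=np.radians(az),np.radians(tau); z=np.array([np.sin(t)*np.cos(a),np.sin(t)*np.sin(a),-np.cos(t)]); y=np.array([-np.sin(a),np.cos(a),0]); return R.from_matrix(np.stack([np.cross(y,z),y,z],1))
def rz(r,az,z): a=np.radians(az); return [r*np.cos(a),r*np.sin(a),z]
E
python3 - <<'E'
from h import *
print(inc(rz(.71,34.6,.08),q=tq(34.3,55)))
E
```

```text
(array([ 0.087, -0.014,  0.26 ]), array([ 0.001, -0.552,  0.001]))
```

Call:
apply_moves:
  increments:
    - [0.02,0,0.06,0,-0.16,0]
    - [0.04,-0.005,0.12,0,-0.32,0]
    - [0.06,-0.01,0.18,0,-0.48,0]
    - [0.08,-0.014,0.24,0,-0.552,0]
    - [0.087,-0.014,0.26,0,-0.552,0]

```text
time_s: 32.15
tool_pos: [0.5857, 0.4057, 0.0936]
eef_rot: [-0.267, 0.863, 0.127, 0.411]
ft_force: [1.4, 2.2, -2.5]
width: 0.0636
grip_force: 34.3
```

```bash
python3 - <<'E'
from h import *
s,t,r=tool(); print(t,s["joint_positions"].round(2),s["width"],s["ft_force"].round(1),r.as_matrix()[:,2].round(2)); print(inc(rz(.71,34.6,.041),q=tq(34.3,55)))
E
```

```text
[0.58574772 0.40574758 0.0936094 ] [ 0.61  0.27 -0.87 -0.46 -0.01  0.01] 0.06356743072791961 [ 1.4  2.2 -2.5] [ 0.64  0.44 -0.63]
(array([ 0.085, -0.003,  0.062]), array([ 0.002, -0.09 ,  0.001]))
```

Call:
apply_moves:
  increments:
    - [0.03,0,0.02,0,-0.045,0]
    - [0.055,0,0.04,0,-0.09,0]
    - [0.075,-0.002,0.055,0,-0.09,0]
    - [0.085,-0.003,0.062,0,-0.09,0]
    - [0.085,-0.003,0.062,0,-0.09,0]

```text
time_s: 32.65
tool_pos: [0.5844, 0.403, 0.0397]
eef_rot: [-0.262, 0.849, 0.136, 0.439]
ft_force: [0.3, 0.0, -0.3]
width: 0.0637
grip_force: 34.3
```

```bash
python3 - <<'E'
from h import *
s,t,r=tool(); print(t,s["joint_positions"].round(2),s["width"],s["ft_force"].round(1),r.as_matrix()[:,2].round(2)); print(inc(rz(.71,34.6,.038),q=tq(34.3,55)))
E
```

```text
[0.58435895 0.40301389 0.03971613] [ 0.61  0.46 -1.01 -0.85 -0.    0.  ] 0.06368910390760603 [ 0.3  0.  -0.3] [ 0.67  0.46 -0.58]
(array([0.003, 0.   , 0.002]), array([ 0.002, -0.007,  0.   ]))
```

Call:
apply_moves:
  increments:
    - [0.005,0,0.004,0,0,0]
    - [0.005,0,0.004,0,0,0]

```text
time_s: 32.85
tool_pos: [0.5851, 0.4036, 0.0384]
eef_rot: [-0.262, 0.848, 0.136, 0.44]
ft_force: [0.0, -0.0, -1.4]
width: 0.0633
grip_force: 34.3
```

Call:
apply_moves:
  increments:
    - [0,0,0,0,0,0]
    - [0,0,0,0,0,0]
    - [0,0,0,0,0,0]
    - [0,0,0,0,0,0]
  hand: 1

```text
time_s: 33.25
tool_pos: [0.5847, 0.4033, 0.0377]
eef_rot: [-0.262, 0.848, 0.136, 0.44]
ft_force: [0.2, -0.0, 0.6]
width: 0.0851
grip_force: 0.0
```

Call:
apply_moves:
  increments:
    - [0,0,-0.05,0,0,0]
    - [0,0,-0.12,0,0,0]
    - [0,0,-0.2,0,0,0]
    - [0,0,-0.28,0,0,0]
    - [0,0,-0.28,0,0,0]

```text
time_s: 33.75
tool_pos: [0.492, 0.3399, 0.1267]
eef_rot: [-0.262, 0.848, 0.137, 0.441]
ft_force: [0.9, 0.7, 1.1]
width: 0.0854
grip_force: 0.0
```

```bash
python3 - <<'E'
from h import *
s,t,r=tool(); print(t,s["joint_positions"].round(2),s["width"],s["ft_force"].round(1))
print(inc(rz(.77,34.6,.30),q=tq(34.6,0)))
E
```

```text
[0.49204939 0.33991603 0.12667997] [ 0.61  0.08 -1.14 -0.61 -0.01  0.01] 0.08538665128689353 [0.9 0.7 1.1]
(array([-0.481,  0.001,  0.083]), array([-0.002,  1.222, -0.005]))
```

Call:
apply_moves:
  increments:
    - [-0.1,0,0,0,0.15,0]
    - [-0.2,0,0.02,0,0.33,0]
    - [-0.3,0,0.04,0,0.52,0]
    - [-0.4,0,0.06,0,0.71,0]
    - [-0.48,0,0.08,0,0.9,0]

```text
time_s: 34.25
tool_pos: [0.573, 0.3954, 0.2001]
eef_rot: [-0.283, 0.914, 0.086, 0.277]
ft_force: [1.6, 0.5, 0.6]
width: 0.0853
grip_force: 0.0
```

```bash
python3 - <<'E'
from h import *
s,t,r=tool(); print(t,s["joint_positions"].round(2)); print(inc(rz(.76,34.6,.27),q=tq(34.6,0)))
E
```

```text
[0.57304163 0.39539996 0.20011067] [ 0.61  0.12 -0.37  0.49 -0.    0.  ]
(array([-0.184,  0.   , -0.045]), array([-0.001,  0.75 , -0.005]))
```

Call:
apply_moves:
  increments:
    - [-0.09,0,-0.02,0,0.19,0]
    - [-0.184,0,-0.045,0,0.38,0]
    - [-0.184,0,-0.045,0,0.57,0]
    - [-0.184,0,-0.045,0,0.75,0]
    - [-0.184,0,-0.045,0,0.75,0]

```text
time_s: 34.75
tool_pos: [0.6285, 0.4333, 0.2683]
eef_rot: [-0.295, 0.952, 0.024, 0.078]
ft_force: [0.6, 1.0, -0.0]
width: 0.0855
grip_force: 0.0
```

```bash
python3 - <<'E'
from h import *
c,im=wrist(); s,t,r=tool(); print(t,s["joint_positions"].round(2),r.as_matrix()[:,2].round(3),(-c["world_to_cam"][:3,:3].T@c["world_to_cam"][:3,3]).round(3)); cv2.imwrite("pics/cup2.png",im[:,:,::-1])
for z in (.064,): print(greyblob(im,c,rz(.69,34.6,0)[:2],z),greyblob(im,c,rz(.69,34.6,0)[:2],z,vmin=90))
# inside of mouth darker? sample V along the cup axis
for rr in np.arange(.60,.80,.01): 
    u,v=proj(c,rz(rr,34.6,.064),True); print(round(rr,2),im[int(v),int(u)].tolist(),end=' ')
E
```

```text
[0.62972001 0.43415015 0.26531834] [ 0.6   0.55  0.63  1.5  -0.    0.  ] [ 0.125  0.086 -0.988] [0.55  0.379 0.431]
[(array([0.5483, 0.3777]), array([0.0628, 0.0748], dtype=float32), 124.4, 4595.25)] [(array([0.5405, 0.389 ]), array([0.0353, 0.0749], dtype=float32), 124.8, 2324.2500000000005)]
0.6 [224, 166, 65] 0.61 [227, 170, 66] 0.62 [229, 171, 67] 0.63 [92, 88, 81] 0.64 [96, 91, 85] 0.65 [125, 119, 111] 0.66 [124, 120, 112] 0.67 [128, 123, 114] 0.68 [98, 94, 87] 0.69 [49, 48, 44] 0.7 [47, 44, 41] 0.71 [112, 78, 30] 0.72 [114, 81, 30] 0.73 [232, 177, 71] 0.74 [234, 180, 72] 0.75 [234, 180, 72] 0.76 [234, 180, 72] 0.77 [234, 181, 71] 0.78 [232, 177, 71] 0.79 [235, 182, 73] 0.8 [234, 182, 72]
```

The cup lies on its side: a 63 × 75 mm face centred at (0.548, 0.378), long axis radial, mouth outward. I grip it from above across its sides, nearer the mouth.

```bash
python3 - <<'E'
from h import *
az=34.56
print(inc(rz(.678,az,.13),q=tq(34.4,0)),inc(rz(.678,az,.006),q=tq(34.4,0)))
E
```

```text
(array([ 0.213, -0.001,  0.241]), array([ 0.   ,  0.194, -0.001])) (array([ 0.251, -0.001,  0.486]), array([ 0.   ,  0.194, -0.001]))
```

Call:
apply_moves:
  increments:
    - [0.08,0,0,0,0.1,0]
    - [0.17,-0.001,0.06,0,0.194,0]
    - [0.213,-0.001,0.15,0,0.194,0]
    - [0.213,-0.001,0.241,0,0.194,0]
    - [0.213,-0.001,0.241,0,0.194,0]

```text
time_s: 35.3
tool_pos: [0.5536, 0.3815, 0.1236]
eef_rot: [-0.296, 0.955, 0.0, 0.0]
ft_force: [-0.3, -1.0, -0.0]
width: 0.0857
grip_force: 0.0
```

```bash
python3 - <<'E'
from h import *
az=34.56
print(tool()[1],inc(rz(.678,az,.006),q=tq(34.4,0)))
E
```

```text
[0.55355819 0.38148169 0.12360127] (array([-0.011, -0.   ,  0.235]), array([ 0.,  0., -0.]))
```

Call:
apply_moves:
  increments:
    - [-0.011,0,0.07,0,0,0]
    - [-0.011,0,0.14,0,0,0]
    - [-0.011,0,0.2,0,0,0]
    - [-0.011,0,0.235,0,0,0]
    - [-0.011,0,0.235,0,0,0]

```text
time_s: 35.8
tool_pos: [0.5623, 0.3875, 0.0128]
eef_rot: [-0.296, 0.955, 0.002, 0.004]
ft_force: [-0.1, -0.7, -0.5]
width: 0.085
grip_force: 0.0
```

Call:
apply_moves:
  increments:
    - [0,0,0,0,0,0]
    - [0,0,0,0,0,0]
    - [0,0,0,0,0,0]
    - [0,0,0,0,0,0]
  hand: 0.5
  newtons: 30

```text
time_s: 36.2
tool_pos: [0.5642, 0.3888, 0.0165]
eef_rot: [-0.296, 0.955, 0.002, 0.007]
ft_force: [0.2, 1.4, 6.9]
width: 0.0633
grip_force: 34.2
```

```bash
python3 - <<'E'
from h import *
s,t,r=tool(); print(t,np.hypot(*t[:2]),s["width"],s["grip_force"],s["ft_force"].round(1),inc(rz(.70,34.5,.2),q=tq(34.5,40)))
E
```

```text
[0.56422031 0.38881805 0.01653506] 0.6852182408748041 0.06328100679585834 34.22540724277496 [0.2 1.4 6.9] (array([-0.035, -0.002, -0.366]), array([-0.001, -0.869, -0.003]))
```

Gripped at 63 mm. I lift it and tilt the mouth up.

Call:
apply_moves:
  increments:
    - [0,0,-0.09,0,0,0]
    - [-0.01,0,-0.18,0,-0.19,0]
    - [-0.02,0,-0.27,0,-0.38,0]
    - [-0.03,0,-0.36,0,-0.57,0]
    - [-0.035,-0.002,-0.366,0,-0.76,0]

```text
time_s: 36.7
tool_pos: [0.5794, 0.3982, 0.2072]
eef_rot: [-0.282, 0.912, 0.088, 0.285]
ft_force: [1.3, 0.2, -1.0]
width: 0.063
grip_force: 34.5
```

```bash
python3 - <<'E'
from h import *
s,t,r=tool(); print(t,np.hypot(*t[:2]),s["joint_positions"].round(2),s["width"],s["grip_force"],s["ft_force"].round(1),inc(rz(.755,34.5,.11),q=tq(34.5,70)))
E
```

```text
[0.57939764 0.39822515 0.20720952] 0.7030539823150953 [ 0.6   0.12 -0.37  0.48 -0.    0.  ] 0.06299647045368242 34.541697800159454 [ 1.3  0.2 -1. ] (array([0.025, 0.   , 0.219]), array([-0.002, -0.784, -0.002]))
```

Call:
apply_moves:
  increments:
    - [0.005,0,0.05,0,-0.18,0]
    - [0.01,0,0.1,0,-0.36,0]
    - [0.015,0,0.15,0,-0.54,0]
    - [0.02,0,0.2,0,-0.72,0]
    - [0.025,0,0.219,0,-0.784,0]

```text
time_s: 37.2
tool_pos: [0.6178, 0.4245, 0.1086]
eef_rot: [-0.261, 0.842, 0.14, 0.451]
ft_force: [0.6, 1.3, -2.0]
width: 0.0633
grip_force: 34.6
```

```bash
python3 - <<'E'
from h import *
s,t,r=tool(); print(t,np.hypot(*t[:2]),s["joint_positions"].round(2),s["width"],s["grip_force"],s["ft_force"].round(1),r.as_matrix()[:,2].round(2),inc(rz(.755,34.5,.075),q=tq(34.5,70)),inc(rz(.755,34.5,.062),q=tq(34.5,72)))
E
```

```text
[0.61779781 0.42446433 0.10861072] 0.7495626056779615 [ 0.6   0.33 -0.88 -0.62 -0.    0.  ] 0.06326123081574558 34.569103717803955 [ 0.6  1.3 -2. ] [ 0.69  0.47 -0.55] (array([0.05 , 0.   , 0.046]), array([-0.002, -0.305, -0.002])) (array([0.072, 0.   , 0.061]), array([-0.002, -0.349, -0.001]))
```

Call:
apply_moves:
  increments:
    - [0.015,0,0.012,0,-0.1,0]
    - [0.03,0,0.025,0,-0.2,0]
    - [0.04,0,0.04,0,-0.3,0]
    - [0.05,0,0.046,0,-0.349,0]
    - [0.05,0,0.046,0,-0.349,0]

```text
time_s: 37.7
tool_pos: [0.6214, 0.4269, 0.0707]
eef_rot: [-0.24, 0.775, 0.173, 0.559]
ft_force: [0.1, -0.1, -1.8]
width: 0.063
grip_force: 34.6
```

```bash
python3 - <<'E'
from h import *
s,t,r=tool(); print(t,np.hypot(*t[:2]),s["joint_positions"].round(2),s["width"],s["ft_force"].round(1),np.degrees(np.arccos(-r.as_matrix()[2,2])),inc(rz(.755,34.5,.060),q=tq(34.5,74)))
E
```

```text
[0.6214118  0.42692465 0.07067887] 0.7539345351030762 [ 0.6   0.77 -1.12 -1.57 -0.    0.  ] 0.06300497980723528 [ 0.1 -0.1 -1.8] 71.62537283235031 (array([0.02 , 0.   , 0.009]), array([-0.002, -0.053, -0.001]))
```

Call:
apply_moves:
  increments:
    - [0.006,0,0.002,0,0,0]
    - [0.012,0,0.004,0,0,0]
    - [0.018,0,0.006,0,0,0]
    - [0.018,0,0.006,0,0,0]

```text
time_s: 38.1
tool_pos: [0.6223, 0.4275, 0.0655]
eef_rot: [-0.239, 0.774, 0.173, 0.56]
ft_force: [-0.5, 0.2, -0.5]
width: 0.0628
grip_force: 34.6
```

```bash
python3 - <<'E'
from h import *
s,t,r=tool(); print(t,np.hypot(*t[:2]),s["joint_positions"].round(2),s["width"],s["ft_force"].round(1),np.degrees(np.arccos(-r.as_matrix()[2,2])))
E
```

```text
[0.62234852 0.42754947 0.06550024] 0.7550604178391974 [ 0.6   0.79 -1.12 -1.59 -0.    0.  ] 0.06276249136363501 [-0.5  0.2 -0.5] 71.83445069600285
```

Call:
apply_moves:
  increments:
    - [0.008,0,0.005,0,0.02,0]
    - [0.014,0,0.009,0,0.04,0]
    - [0.014,0,0.009,0,0.04,0]
    - [0.014,0,0.009,0,0.04,0]

```text
time_s: 38.5
tool_pos: [0.6242, 0.4289, 0.0588]
eef_rot: [-0.242, 0.782, 0.17, 0.549]
ft_force: [-1.8, -1.0, 6.0]
width: 0.063
grip_force: 35.1
```

```bash
python3 - <<'E'
from h import *
s,t,r=tool(); print(t,np.hypot(*t[:2]),s["joint_positions"].round(3),s["width"],s["ft_force"].round(1),np.degrees(np.arccos(-r.as_matrix()[2,2])))
E
```

```text
[0.62423566 0.4288976  0.05883485] 0.7573792412309309 [ 6.030e-01  7.650e-01 -1.098e+00 -1.517e+00 -3.000e-03  1.000e-03] 0.06304286310753486 [-1.8 -1.   6. ] 70.16914216392476
```

The bottom edge touches the table (6 N) with the cup leaning about 20°, well within its tipping limit. I release it and back out along the fingers.

Call:
apply_moves:
  increments:
    - [0,0,0,0,0,0]
    - [0,0,0,0,0,0]
    - [0,0,0,0,0,0]
    - [0,0,0,0,0,0]
    - [0,0,0,0,0,0]
  hand: 1

```text
time_s: 39.0
tool_pos: [0.6235, 0.4284, 0.056]
eef_rot: [-0.242, 0.783, 0.169, 0.547]
ft_force: [0.1, -0.7, 0.0]
width: 0.0854
grip_force: 0.0
```

Call:
apply_moves:
  increments:
    - [-0.01,0,-0.02,0,0.03,0]
    - [-0.03,0,-0.05,0,0.08,0]
    - [-0.05,0,-0.08,0,0.15,0]
    - [-0.08,0,-0.12,0,0.25,0]
    - [-0.12,0,-0.16,0,0.35,0]

```text
time_s: 39.5
tool_pos: [0.5857, 0.4025, 0.1237]
eef_rot: [-0.26, 0.842, 0.14, 0.452]
ft_force: [1.3, 0.8, -0.7]
width: 0.0854
grip_force: 0.0
```

```bash
python3 - <<'E'
from h import *
s,t,r=tool(); print(t,np.hypot(*t[:2]),s["joint_positions"].round(2),s["ft_force"].round(1),np.degrees(np.arccos(-r.as_matrix()[2,2])),inc(rz(.70,34.5,.30),q=tq(34.5,20)))
E
```

```text
[0.58567251 0.40248169 0.12368958] 0.7106361922574033 [ 0.6   0.26 -0.95 -0.62 -0.    0.  ] [ 1.3  0.8 -0.7] 56.5122406601114 (array([-0.282,  0.   , -0.212]), array([-0.001,  0.811, -0.002]))
```

Call:
apply_moves:
  increments:
    - [-0.07,0,-0.06,0,0.16,0]
    - [-0.14,0,-0.12,0,0.33,0]
    - [-0.21,0,-0.17,0,0.5,0]
    - [-0.28,0,-0.21,0,0.66,0]
    - [-0.28,0,-0.21,0,0.81,0]

```text
time_s: 40.0
tool_pos: [0.5897, 0.4052, 0.2258]
eef_rot: [-0.281, 0.908, 0.092, 0.298]
ft_force: [1.6, 1.1, -0.6]
width: 0.0856
grip_force: 0.0
```

```bash
python3 - <<'E'
from h import *
c,im=wrist(); s,t,r=tool(); print(t,np.degrees(np.arccos(-r.as_matrix()[2,2])),(-c["world_to_cam"][:3,:3].T@c["world_to_cam"][:3,3]).round(3)); cv2.imwrite("pics/cup3.png",im[:,:,::-1])
tp=viewer.grab_frame("top"); sc=viewer.grab_frame("scene"); cv2.imwrite("pics/t6.png",tp[:,:,::-1]); cv2.imwrite("pics/s6.png",sc[:,:,::-1])
print(greyblob(im,c,rz(.72,34.5,0)[:2],.076))
v=rect(im,c,*(lambda p:(p[0]-.06,p[0]+.06,p[1]-.06,p[1]+.06))(rz(.72,34.5,0)),.076,.005,True); print(v.max(2))
E
```

```text
[0.59139669 0.40636132 0.23269555] 36.29885718131174 [0.459 0.315 0.328]
[(array([0.5901, 0.4816]), array([0.0325, 0.1725], dtype=float32), 90.0, 5124.75), (array([0.581 , 0.3988]), array([0.0629, 0.0928], dtype=float32), 124.4, 5518.75)]
[[253 253 253 253 253 253 253 253 253 253 253 253 253 253 253 253 253 253
  253 253 253 253 253 253]
 [236 253 253 253 253 253 253 253 253 253 253 253 253 253 253 253 253 253
  253 253 253 253 253 253]
 [205 227 253 253 253 253 253 253 253 253 253 253 253 253 253 253 253 253
  253 253 253 253 253 253]
 [208 188 254 253 253 253 253 253 253 253 253 253 253 254 254 253 253 253
  253 253 253 253 253 253]
 [207 190 254 253 253 253 253 253 253 253 253 253 255 173 157 253 253 253
  253 253 253 253 253 253]
 [207 191 254 253 253 253 253 253 253 253 253 227 104  63  65 206 253 253
  253 253 253 253 253 252]
 [206 189 254 253 253 253 253 253 253 254 189  69  63  64  64  89 254 253
  253 253 253 253 252 253]
 [207 191 252 253 253 253 253 253 235 123  62  64  68  66  66  60 150 253
  253 253 253 253 252 253]
 [205 188 254 253 253 253 254 198  75  64  66  65  65
[... 863 characters left out ...]
91 254 253 253 253 253 253 182  43  57  82 171 170 170 143 112  61
   61  60  60  60  63 245]
 [206 192 253 253 253 253 253 253 253 125  43  83 116 170 142  63  62  62
   60  59  59  62  60 132]
 [206 194 253 253 253 253 253 253 253 247  55  42  91 122  60  61  62  60
   59  60  60  62  60  98]
 [198 192 254 253 253 253 253 253 252 250 182 127  72  62  61  61  61  62
   61  60  60  60  72 134]
 [205 193 254 253 253 253 253 253 253 250 252  70  60  60  61  61  60  61
   60  60  60 102 132 249]
 [204 194 253 253 253 253 253 253 252 250 251 251  99  60  60  60  62  60
   61  64 132 200 249 249]
 [203 195 254 253 253 253 252 253 253 250 250 250 249 149  60  60  61  61
   90 133 250 249 249 248]]
```

```bash
python3 - <<'E'
from h import *
print(inc(rz(.77,34.5,.30),q=tq(34.5,5)))
E
```

```text
(array([-0.167,  0.   , -0.054]), array([-0.001,  0.707, -0.003]))
```

Call:
apply_moves:
  increments:
    - [-0.07,0,-0.05,0,0.15,0]
    - [-0.12,0,-0.054,0,0.3,0]
    - [-0.167,0,-0.054,0,0.45,0]
    - [-0.167,0,-0.054,0,0.6,0]
    - [-0.167,0,-0.054,0,0.707,0]

```text
time_s: 40.65
tool_pos: [0.635, 0.4362, 0.2941]
eef_rot: [-0.294, 0.95, 0.031, 0.099]
ft_force: [0.8, 0.0, 0.4]
width: 0.0854
grip_force: 0.0
```

Call:
apply_moves:
  increments:
    - [0,0,0,0,0.1,0]
    - [0,0,0,0,0.1,0]

```text
time_s: 40.85
tool_pos: [0.6365, 0.4372, 0.2885]
eef_rot: [-0.295, 0.953, 0.019, 0.059]
ft_force: [0.8, 0.6, -0.8]
width: 0.0855
grip_force: 0.0
```

```bash
python3 - <<'E'
from h import *
c,im=wrist(); s,t,r=tool(); print(t,np.degrees(np.arccos(-r.as_matrix()[2,2])),(-c["world_to_cam"][:3,:3].T@c["world_to_cam"][:3,3]).round(3))
b=[x for x in greyblob(im,c,(.59,.405),.076) if abs(x[0][1]-.4)<.05]; print(b)
for z in (.003,.04): print(z,[x for x in greyblob(im,c,(.59,.405),z) if abs(x[0][1]-.4)<.06])
p=b[0][0]; a=np.radians(34.5)
for e in (a,a+np.pi/2):
    print([int(im[int(q[1]),int(q[0])].max()) for d in np.arange(-.045,.046,.003) for q in [proj(c,[p[0]+d*np.cos(e),p[1]+d*np.sin(e),.076],True)]])
E
```

```text
[0.63609013 0.43697478 0.28946527] 7.346918595470161 [0.563 0.386 0.455]
[(array([0.5929, 0.4069]), array([0.0619, 0.0629], dtype=float32), 124.1, 3818.5000000000005)]
0.003 [(array([0.5986, 0.4108]), array([0.0739, 0.0751], dtype=float32), 124.0, 5435.000000000001)]
0.04 [(array([0.5957, 0.4088]), array([0.0678, 0.0689], dtype=float32), 124.0, 4581.25)]
[233, 233, 234, 227, 112, 101, 108, 131, 131, 132, 128, 50, 48, 48, 48, 49, 51, 49, 50, 49, 49, 48, 39, 38, 39, 68, 189, 237, 236, 236, 236]
[160, 150, 115, 115, 113, 49, 30, 43, 47, 51, 49, 50, 48, 49, 48, 49, 50, 50, 50, 49, 50, 48, 47, 48, 31, 34, 171, 237, 236, 237, 236]
```

From above, the cup's rim is a 62 × 63 mm square at z = 0.076 with a hollow interior. It is upright, mouth up, and 114 mm from where it started. The gripper touches nothing, so I hand in.

```bash
python3 - <<'E'
from h import *
print(env.close_job())
E
```

```text
the job is handed in; nothing more can be done
None
```

I handed the job in: both wheels present are seated on hubs 0 and 1, the lamp head is back over the middle hub, and the cup stands mouth-up 114 mm from its start; no score came back.

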